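# Change the slat in the mill vise and lean the finished slats to air

### The arm

A 6-joint arm with a two-finger parallel gripper is mounted at the origin on the work surface. World frame = base frame: x ahead of the robot, y to its left, z up, the work surface at z = 0. Lengths are in m, angles in rad, forces in N, time in s.
With the tool pointing down it reaches from about 0.325 to 0.9 m from the base axis. Payload 6.1 kg.
Tool frame: the origin (TCP) lies on the centre line of the jaws, within the pads' length; the fingertips stand ahead of it and the grasp point (between the pads) is the TCP (manip.tip_extent is the z of the fingertips in the tool frame, in m); z points along the fingers, y is the direction in which the jaws open and shut (so a half turn about z gives the same grasp; the last joint's range is limited). The gripper opens to 87 mm and grips with 3 to 60 N. Pads are 19 mm wide; open, the fingers measure 117 mm over their backs; the gripper's body (75 mm by 190 mm) begins 51 mm behind the grasp point.
Start: joints at [-1.274, 0.22, 1.526, -0, 1.395, -0.126], TCP at [0.256, -0.57, 0.242] pointing down, gripper open.
Joint ranges: [-2.98, 2.98], [-0.91, 2.08], [0.09, 2.57], [-1.24, 4.39], [0.2, 2.65], [-2.68, 2.68]. Speed limits (rad/s): [2.57, 2.57, 3.01, 3.14, 3.14, 3.14].

### API

Orientations are given as a rotation vector (axis times angle).
In Python, from workcell import manip, vision gives the robot as it stands.
- The arm moves only by the shell command python3 -m creep 'ROWS' [OPENING]. ROWS is a JSON object of lists of equal length, an entry for each row: "slide": the shift along the tool's x, y, z in mm, a list of three; "turn": the turn, a rotation vector about the tool's x, y, z in degrees, a list of three. A call has 1 to 12 rows; each row is the pose to reach, as a shift and turn from the pose measured when the call began, along the tool's axes at that moment; what a row does not reach only later rows make up. A row lasts 1/8 s, in which the tool goes at most 62.5 mm and 10.7 degrees, less where a joint would pass 70% of its speed; a pose out of reach is approached as far as the arm can. A call with a gripper value outside its range is refused whole. OPENING is the closure in counts, from 0 (fully open) to 255 (shut), set as the call begins (- or left out, the last holds). The fingers move at their own pace and stop on an object; the grip force is fixed at half the most. Time passes only in rows, so rows that repeat a pose let the fingers close. It gives the time, the measured TCP pose, the force and the opening at its end, in the units of the state.
- manip.get_state(): the state, without advancing time (a new reading comes with each control period).
- vision.snapshot(name): name is "side" or "top"; returns a dict with "color" (420x560x3 uint8, red, green, blue), "K" (3x3 intrinsics, pixels), "cam_to_world" (4x4, takes a point from camera to world coordinates). Camera axes: x right, y down, z forward; pixel columns grow to the right and rows downward; lengths in m; the calibration is good to about 2 mm. A picture is of the moment at which its call begins. There is no depth.
- manip.close_job(): hands the job in, once; it reports no verdict.
The state is a dict: "clock": time; "joint_pos": joint angles; "qd": joint speeds; "joint_efforts": joint torques, N m; "tool_pos": TCP position; "orientation": TCP orientation; "contact_force": force on the tool from outside, world axes, zero at the start; "wrist_torque": the same for the moment, N m; "grip_width": opening from 0.0 (shut) to 1.0 (fully open).
Only numpy, scipy, OpenCV 4.12 (cv2) and the standard library are available. Lean on these libraries where they do the work, as an engineer would, in place of code of your own. Each camera call takes 0.05 s, during which the arm holds its last target.

### The job

The slat in the machine vise is milled: keeping hold of the crank's loose grip sleeve, wind the vise open by at least two full turns, take the slotted slat out, lay the plain unslotted blank flat on the vise bed in its place, about centred across the jaws, and, again holding the sleeve, wind the vise shut until the crank is back at its stop and the blank is firmly clamped. Lean this slotted slat and every other slotted slat lying on the bench side by side on the wooden rest, each with one short end on the base board behind the stop batten and its back directly on the rail. Leave the glue bottle, the try square and the screw jar where they are.

Things in the scene. Friction and masses are not known exactly. Their poses are not given: they have to be found in the camera images.
- vise: grey machine vise on the slotted cross table of a small mill, fixed; origin at bench level under the middle of the clamped slat. z up; y from the moving to the fixed jaw, the crank sticks out at -y; x along a clamped slat (yaw 0: away from the robot). Cross table 150 x 180 x 65 mm, its foot 160 mm in x; a feed knob sticks out at -x, 38 mm up, to x = -105 mm.
- bed (a point): centre of a clamped slat's underside on the vise's flat bed, 105 mm above the bench. The jaws are 60 mm wide in the vise's x and 24 mm high above the bed, so a 150 mm slat stands out about 45 mm free at either end. The fixed jaw's face is at y = +20 mm, its back at y = +55 mm.
- crank (a joint): crank angle, rad: 0 = shut on a 40 mm slat, grows as the vise opens (anticlockwise seen from the crank's end); 5 mm of jaw travel a turn. Stops at -0.3 (hard shut) and 25. At q the sleeve's axis lies, in the vise's frame, 45 mm * (-sin q, cos q) in (x, z) from crank_axis. Stays where left; takes about 3 N at the sleeve.
- jaw (a joint): travel of the moving jaw, m: 0 = shut on a 40 mm slat, grows to 0.020 as it opens towards -y.
- jaw_pad: rubber facing of the moving jaw, 60 x 6 x 22 mm, sprung: it stands up to 2 mm ahead, so the clear gap between the jaws is 38 mm + jaw travel. On a slat the clamp force is 20 N at crank 0, 10 N less per mm of travel, slack from 2 mm (crank 2.5 rad). Its origin is at point bed at travel 0.
- sleeve: black grip sleeve of the crank, 24 mm across, 80 mm long, spinning freely on its pin, which is level and parallel to the vise's y axis; origin at its inner end, 3 mm from the steel crank arm.
- sleeve_mid (a point): point on the sleeve's axis to hold it at, 45 mm from its inner end.
- crank_axis (a point): point on the crank's axis of rotation, in the plane of sleeve_mid, 88 mm above the bench; fixed. The crank arm and hub lie 45 mm or more nearer to the vise.
- rest: wooden leaning rest, fixed: base board 12 mm thick, 345 mm along its y, x = -30 to 120 mm; along the robot's side a stop batten, 14 mm wide, 12 mm above the board, its inner face at x = 0. Origin at bench level on that face, mid-length; x points away from the robot, z up. Up to four slats fit side by side, 74 mm apart.
- rest_rail: the rest's rail, round, 12 mm across, along the rest's y between posts at y = +-163 mm (18 mm wide, tops 96 mm up); origin at its middle, at x = 85.5, z = 82 mm in the rest's frame. A slat with its foot against the batten leans on it at 45 degrees, touching 105 mm up from its foot, the centre of its lower face at x = 60, z = 65 mm.
- slat_vise: a finished beech slat, 150 x 40 x 10 mm, about 45 g, with two long slots milled through it side by side; its origin is the centre of its underside, x along the 150 mm length, y across the 40 mm width, z out of the upper face. At the start it is clamped in the vise.
- slat_a: a finished beech slat, 150 x 40 x 10 mm, about 45 g, with two long slots milled through it side by side; its origin is the centre of its underside, x along the 150 mm length, y across the 40 mm width, z out of the upper face. Lies flat on the bench, or is absent.
- slat_b: a finished beech slat, 150 x 40 x 10 mm, about 45 g, with two long slots milled through it side by side; its origin is the centre of its underside, x along the 150 mm length, y across the 40 mm width, z out of the upper face. Lies flat on the bench, or is absent.
- slat_c: a finished beech slat, 150 x 40 x 10 mm, about 45 g, with two long slots milled through it side by side; its origin is the centre of its underside, x along the 150 mm length, y across the 40 mm width, z out of the upper face. Lies flat on the bench, or is absent.
- blank: the next workpiece: a plain beech slat without slots, 150 x 40 x 10 mm, about 45 g, flat on the bench; origin and axes as for the slotted ones.
- glue: bystander: white glue bottle, 54 mm across, 150 mm high, standing; origin under its centre.
- square: bystander: try square lying flat, wooden stock 100 x 18 x 16 mm with a steel blade 140 x 35 x 3 mm; origin under the stock's centre.
- screws: bystander: glass screw jar, 64 mm across, 75 mm high, standing; origin under its centre.
Not all that is in view belongs to the job. What is shaped like the slat_c but pink is not meant. What is shaped like the blank but turquoise is not meant.

How it is judged:
On the way, in this order (a step that is already met when the one before it is completed fails the run):
1. the vise is wound open by one turn (crank above 6.3 rad) with the sleeve held in the fingers and the finished slat still between the jaws (value of joint crank above 6.3 rad and contact force between the fingers and sleeve above 0.5 N and horizontal distance between slat_vise and vise below 0.06 m), for 0.1 s.
2. the vise is wound open by two full turns or more (crank above 12.5 rad) with the sleeve held in the fingers and the finished slat still between the jaws (value of joint crank above 12.5 rad and contact force between the fingers and sleeve above 0.5 N and horizontal distance between slat_vise and vise below 0.06 m), for 0.1 s.
3. the finished slat is out and the blank lies flat on the vise bed between the jaws, let go (x of blank in the frame of vise between -0.025 and 0.025 m and z of blank in the frame of vise between 0.098 and 0.121 m and angle between the z axis of blank and the z axis of vise, either way round below 0.1 rad and y of blank in the frame of vise between -0.03 and 0.01 m and contact force between the fingers and blank below 0.1 N and horizontal distance between slat_vise and vise above 0.1 m), for 0.2 s.
4. the vise is being wound shut (crank below 8 rad) with the sleeve held in the fingers and the blank on the bed (value of joint crank below 8 rad and contact force between the fingers and sleeve above 0.5 N and x of blank in the frame of vise between -0.025 and 0.025 m and z of blank in the frame of vise between 0.098 and 0.121 m and angle between the z axis of blank and the z axis of vise, either way round below 0.1 rad), for 0.1 s.
5. the vise is wound shut on the blank (crank below 1.5 rad, clamp force above 8 N) with the sleeve held in the fingers (x of blank in the frame of vise between -0.025 and 0.025 m and z of blank in the frame of vise between 0.098 and 0.121 m and angle between the z axis of blank and the z axis of vise, either way round below 0.1 rad and y of blank in the frame of vise between -0.008 and 0.008 m and angle between the x axis of blank and the x axis of vise, either way round below 0.08 rad and contact force between blank and jaw_pad above 8 N and value of joint crank below 1.5 rad and contact force between the fingers and sleeve above 0.5 N), for 0.1 s.
At the end, for the whole second after the job is handed in: Blank flat on the bed (0.1 rad), within 25 mm of mid-jaw, along the jaws (0.08 rad), clamp force over 8 N, crank below 1.5 rad. Every slotted slat present leans at rest: lower face on the rail itself, 33 to 67 degrees steep, short ends level within 12 degrees, under 150 mm from mid-rail (x of blank in the frame of vise between -0.025 and 0.025 m and z of blank in the frame of vise between 0.098 and 0.121 m and angle between the z axis of blank and the z axis of vise, either way round below 0.1 rad and y of blank in the frame of vise between -0.008 and 0.008 m and angle between the x axis of blank and the x axis of vise, either way round below 0.08 rad and contact force between blank and jaw_pad above 8 N and value of joint crank below 1.5 rad and x of slat_vise in the frame of rest between 0.03 and 0.1 m and y of slat_vise in the frame of rest between -0.15 and 0.15 m and z of slat_vise in the frame of rest between 0.045 and 0.1 m and angle between slat_vise's own y axis and vertical between 1.36 and 1.78 rad and (angle between slat_vise's own x axis and vertical between 0.4 and 1 rad or angle between slat_vise's own x axis and vertical between 2.14 and 2.74 rad) and contact force between each of slat_vise, slat_a, slat_b, slat_c and rest_rail above 0.03 N and linear speed of each of slat_vise, slat_a, slat_b, slat_c below 0.02 m/s and x of slat_a in the frame of rest between 0.03 and 0.1 m and y of slat_a in the frame of rest between -0.15 and 0.15 m and z of slat_a in the frame of rest between 0.045 and 0.1 m and angle between slat_a's own y axis and vertical between 1.36 and 1.78 rad and (angle between slat_a's own x axis and vertical between 0.4 and 1 rad or angle between slat_a's own x axis and vertical between 2.14 and 2.74 rad) and x of slat_b in the frame of rest between 0.03 and 0.1 m and y of slat_b in the frame of rest between -0.15 and 0.15 m and z of slat_b in the frame of rest between 0.045 and 0.1 m and angle between slat_b's own y axis and vertical between 1.36 and 1.78 rad and (angle between slat_b's own x axis and vertical between 0.4 and 1 rad or angle between slat_b's own x axis and vertical between 2.14 and 2.74 rad) and x of slat_c in the frame of rest between 0.03 and 0.1 m and y of slat_c in the frame of rest between -0.15 and 0.15 m and z of slat_c in the frame of rest between 0.045 and 0.1 m and angle between slat_c's own y axis and vertical between 1.36 and 1.78 rad and (angle between slat_c's own x axis and vertical between 0.4 and 1 rad or angle between slat_c's own x axis and vertical between 2.14 and 2.74 rad)); the robot touches nothing.
It fails at once if the glue bottle is moved by more than 30 mm (distance of glue from where it was at the start of the episode above 0.03 m).
It fails at once if the try square is moved by more than 30 mm (distance of square from where it was at the start of the episode above 0.03 m).
It fails at once if the screw jar is moved by more than 30 mm (distance of screws from where it was at the start of the episode above 0.03 m).
Of slat_a, slat_b, slat_c only 1 to 3 are there at a start; the rules pass over those that are not, and their reading is None.
At some moment in a run one of slat_a, slat_b, slat_c, blank may be knocked a few centimetres aside while the robot is not near it.
Once in a run the grip may slacken for a moment while it holds something.
It also fails if it takes over 210 s, if anything falls off the work surface, if the arm or the gripper's body presses on something with over 40 N, if the wrist force passes 120 N, or if a joint passes its speed limit or range.

## Working session

There is one attempt and no reset: what is moved stays moved. The work goes in short steps, Python scripts to look and compute and a shell command to move; the robot and the scene stay as the last step left them, time stands still between calls to the robot, and variables do not carry over. Pictures are saved under pics/ and viewed, and the job is handed in when it is done.

```bash
ls; mkdir -p pics
python3 - <<'E'
from workcell import manip, vision
import cv2, numpy as np
print(manip.get_state()); print(manip.tip_extent)
for n in("side","top"):
    s=vision.snapshot(n); cv2.imwrite(f"pics/{n}0.png",s["color"][:,:,::-1]); print(n,s["K"],s["cam_to_world"])
E
```

```text
pics
{'clock': 0.0, 'joint_pos': array([-1.27409810e+00,  2.21224925e-01,  1.52758867e+00, -1.49928214e-06,
        1.39468669e+00, -1.26122082e-01]), 'qd': array([ 0.00042023, -0.00081688,  0.00092444,  0.00068856, -0.00125839,
       -0.00095613]), 'joint_efforts': array([-7.65298046e-05, -4.94611251e+01, -3.87375998e+01,  6.98509044e-02,
        5.72629937e-02, -1.32426048e-04]), 'tool_pos': array([ 0.25627428, -0.56941758,  0.24044984]), 'orientation': array([-3.06978983e+00, -6.58829832e-01,  2.57409427e-04]), 'contact_force': array([0.24930991, 1.06710257, 0.50975287]), 'wrist_torque': array([-0.01830786, -0.04533696,  0.0129849 ]), 'grip_width': 0.997329148736829}
0.019
side [[511.46177592   0.         275.64134707]
 [  0.         511.46177592 202.40051806]
 [  0.           0.           1.        ]] [[-0.83747435 -0.33451617  0.43212921 -0.0179911 ]
 [-0.54636369  0.49646314 -0.67454508  0.9129588 ]
 [ 0.01111001 -0.80101391 -0.59854264  0.8942    ]
 [ 0.          0.          0.          1.        ]]
top [[508.15332043   0.         277.57200158]
 [  0.         508.15332043 205.03872877]
 [  0.           0.           1.        ]] [[-0.0133734  -0.98134237  0.19180278  0.24408698]
 [-0.99990852  0.0127364  -0.00455369  0.05289998]
 [ 0.00202585 -0.19184614 -0.98142292  1.60872413]
 [ 0.          0.          0.          1.        ]]
```

```bash
python3 -c "
import cv2
for n in('side','top'):
    i=cv2.imread(f'pics/{n}0.png'); cv2.imwrite(f'pics/{n}0b.png',cv2.resize(i,(800,600),interpolation=cv2.INTER_CUBIC))"
```

```text
(no output)
```

View pics/side0b.png

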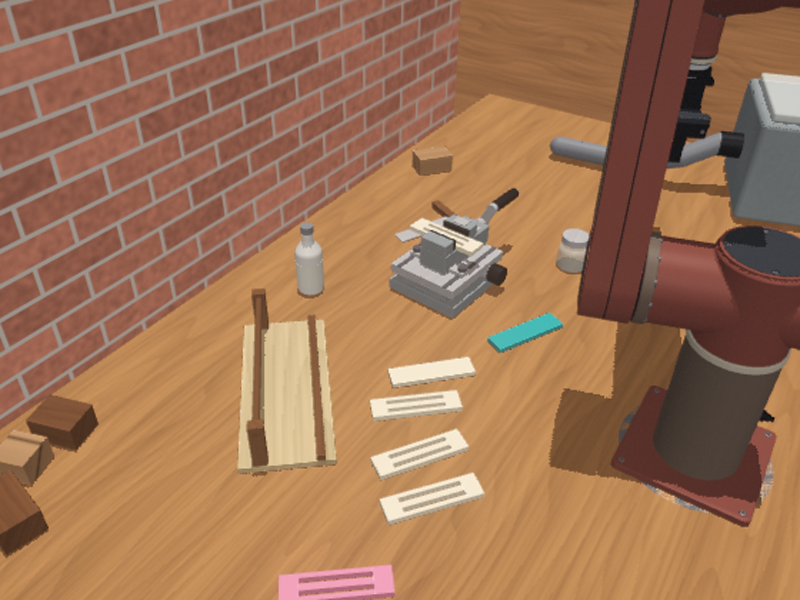

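View pics/top0b.png

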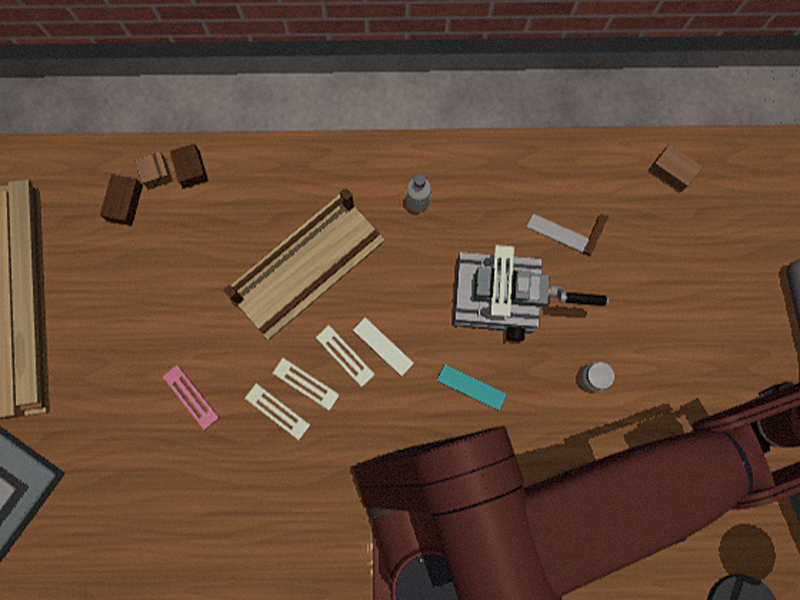

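```bash
cat > h.py <<'E'
import numpy as np, cv2
from scipy.spatial.transform import Rotation as R
from workcell import manip, vision
def ray(s,uv):
    uv=np.atleast_2d(np.asarray(uv,float)); K=s["K"];T=np.asarray(s["cam_to_world"])
    d=np.c_[(uv[:,0]-K[0,2])/K[0,0],(uv[:,1]-K[1,2])/K[1,1],np.ones(len(uv))]@T[:3,:3].T
    return T[:3,3],d
def plane(s,uv,z):
    o,d=ray(s,uv); return o+d*((z-o[2])/d[:,2])[:,None]
def proj(s,p):
    K=s["K"];T=np.asarray(s["cam_to_world"]); c=(np.atleast_2d(p)-T[:3,3])@T[:3,:3]; c=c@K.T; return c[:,:2]/c[:,2:]
def slats(s,z=0.010,lo=600):
    """light cream blobs"""
    hsv=cv2.cvtColor(s["color"],cv2.COLOR_RGB2HSV)
    m=((hsv[...,1]<75)&(hsv[...,2]>150)).astype(np.uint8)
    out=[]
    cs,h=cv2.findContours(m,cv2.RETR_CCOMP,cv2.CHAIN_APPROX_NONE)
    for i,c in enumerate(cs):
        if h[0][i][3]>=0 or cv2.contourArea(c)<lo*0.4: continue
        P=plane(s,c[:,0,:],z)[:,:2]
        (cx,cy),(w,l),a=cv2.minAreaRect((P*1000).astype(np.float32))
        if w>l: a+=90; w,l=l,w
        else: a=a
        # l along direction a+90
        yaw=(a+90+90)%180-90
        holes=sum(1 for j in range(len(cs)) if h[0][j][3]==i and cv2.contourArea(cs[j])>8)
        out.append((round(cx,1),round(cy,1),round(l,1),round(w,1),round(yaw,1),holes,tuple(c[:,0].mean(0).round())))
    return out
def to(p,yawy=None,Rm=None):
    """print slide/turn to reach pose"""
    st=manip.get_state(); R0=R.from_rotvec(st["orientation"])
    sl=R0.inv().apply(np.asarray(p)-st["tool_pos"])*1000
    tn=(R0.inv()*Rm).as_rotvec(degrees=True) if Rm is not None else np.zeros(3)
    print("slide",sl.round(1),"turn",tn.round(1))
E
python3 - <<'E'
from h import *
for n in("top","side"):
    s=vision.snapshot(n)
    for z in(.010,.115):
        print(n,z); [print(x) for x in slats(s,z)]
st=manip.get_state(); print(R.from_rotvec(st["orientation"]).as_matrix().round(3))
i=cv2.imread("pics/top0.png"); cv2.imwrite("pics/topc.png",cv2.resize(i[100:300,150:450],(780,520),interpolation=cv2.INTER_CUBIC))
i=cv2.imread("pics/side0.png"); cv2.imwrite("pics/sidec.png",cv2.resize(i[110:240,240:400],(800,650))[:600])
E
```

```text
top 0.01
(298.7, 309.7, 149.8, 39.9, 52.4, 2, (np.float64(194.0), np.float64(288.0)))
(357.8, 248.3, 149.7, 40.4, 56.2, 2, (np.float64(214.0), np.float64(268.0)))
(418.1, 162.2, 149.5, 40.3, 42.6, 2, (np.float64(241.0), np.float64(249.0)))
(437.6, 78.2, 148.6, 40.6, 45.4, 0, (np.float64(267.0), np.float64(242.0)))
(572.9, -219.9, 178.3, 102.4, -2.9, 3, (np.float64(358.0), np.float64(205.0)))
top 0.115
(295.1, 292.9, 140.0, 37.3, 52.4, 2, (np.float64(194.0), np.float64(288.0)))
(350.4, 235.5, 139.9, 37.7, 56.2, 2, (np.float64(214.0), np.float64(268.0)))
(406.7, 155.1, 139.7, 37.6, 42.6, 2, (np.float64(241.0), np.float64(249.0)))
(424.9, 76.5, 138.9, 37.9, 45.4, 0, (np.float64(267.0), np.float64(242.0)))
(551.3, -202.0, 166.6, 95.7, -2.9, 3, (np.float64(358.0), np.float64(205.0)))
side 0.01
(296.0, 311.5, 152.0, 46.6, 52.5, 0, (np.float64(302.0), np.float64(348.0)))
(354.4, 250.5, 153.0, 46.9, 56.9, 0, (np.float64(293.0), np.float64(317.0)))
(414.7, 165.6, 150.7, 49.3, 42.6, 0, (np.float64(290.0), np.float64(283.0)))
(433.8, 81.2, 150.8, 48.4, 45.9, 0, (np.float64(302.0), np.float64(26
[... 491 characters left out ...]
)
(310.2, 329.1, 134.8, 41.3, 56.9, 0, (np.float64(293.0), np.float64(317.0)))
(363.3, 254.3, 132.8, 43.5, 42.6, 0, (np.float64(290.0), np.float64(283.0)))
(380.1, 180.0, 132.9, 42.6, 45.9, 0, (np.float64(302.0), np.float64(260.0)))
(523.6, -46.1, 94.2, 46.8, -7.3, 0, (np.float64(299.0), np.float64(191.0)))
(723.6, 52.8, 195.8, 49.8, -48.3, 0, (np.float64(216.0), np.float64(185.0)))
(558.4, -189.8, 185.2, 156.2, 7.0, 0, (np.float64(315.0), np.float64(163.0)))
(147.8, -1345.5, 351.0, 102.1, -80.9, 0, (np.float64(548.0), np.float64(65.0)))
(1416.2, -569.7, 2255.0, 1326.6, -33.6, 47, (np.float64(125.0), np.float64(106.0)))
[[ 0.912  0.41  -0.   ]
 [ 0.41  -0.912  0.001]
 [ 0.    -0.001 -1.   ]]
```

View pics/topc.png

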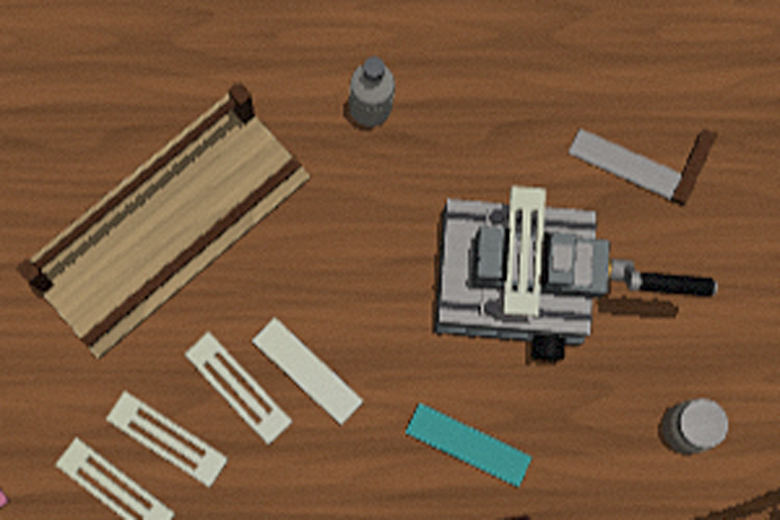

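View pics/sidec.png

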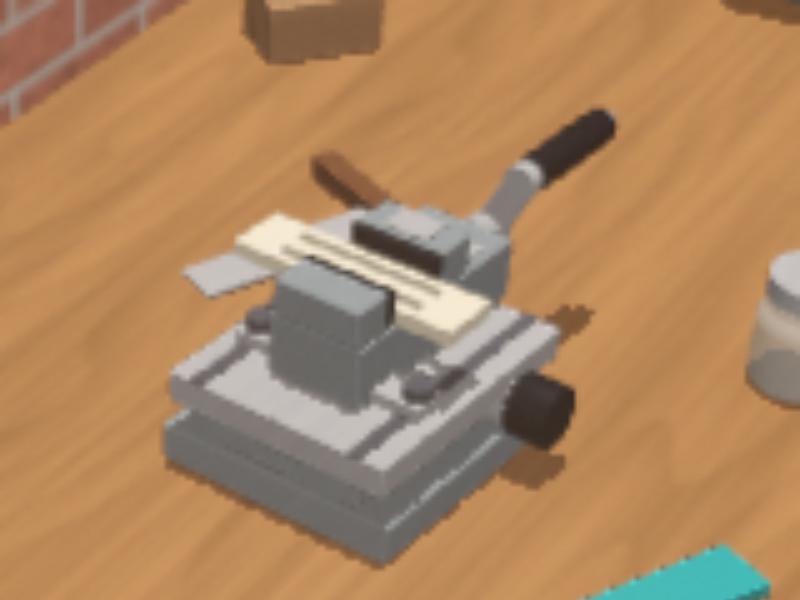

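Run:
```python
from h import *
s=vision.snapshot("top"); c=s["color"].astype(int)
def rect(m,z,box,k=1):
    x0,y0,x1,y1=box; mm=np.zeros(m.shape,np.uint8); mm[y0:y1,x0:x1]=m[y0:y1,x0:x1]
    n,l,st,_=cv2.connectedComponentsWithStats(mm); i=1+np.argmax(st[1:,4]); v,u=np.where(l==i)
    P=plane(s,np.c_[u,v],z)[:,:2]*1000; r=cv2.minAreaRect(P.astype(np.float32)); print(st[i],r, P.mean(0).round(1)); return r
print(c[190,352],c[205,345],c[230,350],c[190,340])
m=(c[...,0]-c[...,2]>12)&(c.min(2)>140)
rect(m,.115,(335,160,370,228))
# sleeve
d=c.max(2)<45
rect(d,.133,(392,195,432,220))
# rest: rail, batten dark brown ; board light
print(c[155,210])
b=(c[...,0]>125)&(c[...,0]-c[...,2]>30)
rect(b,.012,(150,125,280,250))
dk=(c[...,0]<100)&(c[...,0]-c[...,2]>20)
x=np.zeros(c.shape[:2],np.uint8)
cv2.imwrite("pics/m.png",np.hstack([cv2.resize(a[125:250,150:280].astype(np.uint8)*255,None,fx=3,fy=3,interpolation=0) for a in (b,dk)]))
i=s["color"][125:250,150:280,::-1]; cv2.imwrite("pics/restc.png",cv2.resize(i,None,fx=5,fy=4.7,interpolation=cv2.INTER_CUBIC))
```

```text
[196 198 175] [187 191 171] [34 36 35] [109 114 111]
[344 172  16  50 421] ((560.4584350585938, -176.44418334960938), (39.573936462402344, 149.20321655273438), 84.17543029785156) [ 560.2 -175.9]
[396 205  29   9 196] ((515.5206909179688, -344.99798583984375), (82.99810028076172, 21.070398330688477), 84.39713287353516) [ 515.5 -345. ]
[128  91  57]
[ 150  144  112   91 2723] ((592.9471435546875, 275.98974609375), (103.33318328857422, 424.49017333984375), 39.16090393066406) [609.5 265.1]
```

View pics/m.png

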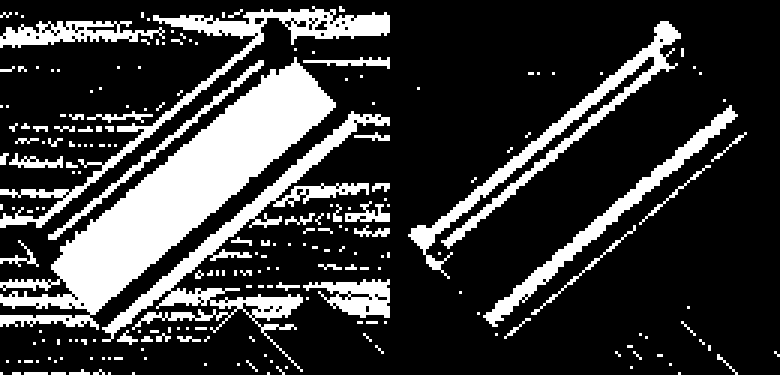

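View pics/restc.png

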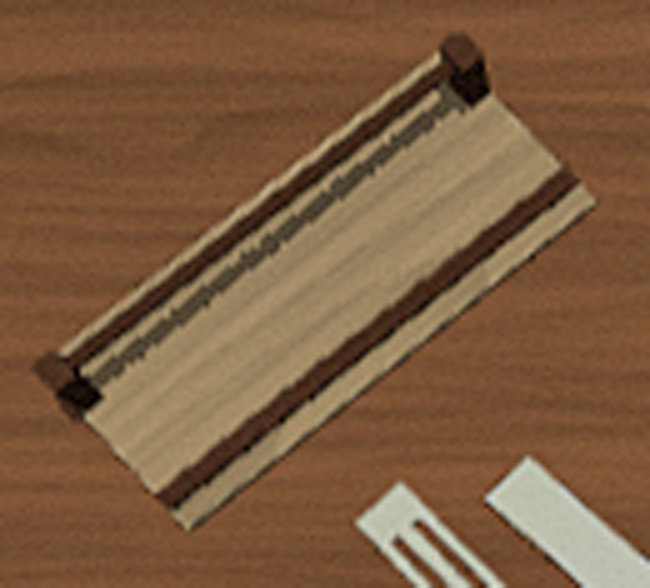

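Run:
```python
from h import *
L=[]
for n,box in(("top",(392,195,432,220)),("side",(340,128,366,152))):
    s=vision.snapshot(n); c=s["color"].astype(int); d=c.max(2)<(45 if n=="top" else 75)
    x0,y0,x1,y1=box; mm=np.zeros(d.shape,np.uint8); mm[y0:y1,x0:x1]=d[y0:y1,x0:x1]
    k,l,st,ce=cv2.connectedComponentsWithStats(mm); i=1+np.argmax(st[1:,4]); v,u=np.where(l==i)
    r=cv2.minAreaRect(np.c_[u,v].astype(np.float32)); print(n,st[i],r)
    b=cv2.boxPoints(r); e=[(b[j]+b[(j+1)%4])/2 for j in range(4)]
    # ends = midpoints of short sides
    ll=[np.linalg.norm(b[j]-b[(j+1)%4]) for j in range(4)]
    ends=[e[j] for j in range(4) if ll[j]<np.mean(ll)]; ends.sort(key=lambda p:p[0]); print(ends)
    L.append([ray(s,p) for p in ends+[np.array(r[0])]])
for a,b in zip(*L):
    A=[];B=[]
    for o,d in(a,b):
        d=d[0]/np.linalg.norm(d); M=np.eye(3)-np.outer(d,d); A.append(M);B.append(M@o)
    p=np.linalg.solve(sum(A),sum(B)); print(p.round(4),[np.linalg.norm(M@p-q).round(4) for M,q in zip(A,B)])
```

```text
top [396 205  29   9 194] ((410.0492248535156, 208.9590301513672), (27.794471740722656, 6.971251487731934), 5.194429397583008)
[array([396.20908, 207.70084], dtype=float32), array([423.88937, 210.21722], dtype=float32)]
side [346 132  17  15 109] ((354.1800231933594, 138.23997497558594), (6.600000381469727, 17.600000381469727), 53.13010025024414)
[array([347.14   , 143.51997], dtype=float32), array([361.22003, 132.95998], dtype=float32)]
[ 0.5177 -0.3055  0.1328] [np.float64(0.0024), np.float64(0.0024)]
[ 0.5098 -0.3865  0.1332] [np.float64(0.0015), np.float64(0.0015)]
[ 0.514  -0.3461  0.1325] [np.float64(0.0018), np.float64(0.0018)]
```

Run:
```python
from h import *
yaw=np.radians(-5.7); ex=np.array([np.cos(yaw),np.sin(yaw),0]); ey=np.array([-np.sin(yaw),np.cos(yaw),0]); o=np.array([.5605,-.1764,0])
def V(x,y,z): return o+ex*x+ey*y+np.array([0,0,z])
for n,(a,b,c2,d) in(("side",(110,250,240,400)),("top",(150,240,310,450))):
    s=vision.snapshot(n); im=cv2.resize(s["color"][a:b,c2:d,::-1],None,fx=5,fy=5,interpolation=cv2.INTER_CUBIC)
    def pt(P,col):
        u=proj(s,P)[0]; cv2.circle(im,(int((u[0]-c2+.5)*5),int((u[1]-a+.5)*5)),3,col,-1)
    for sx in(-.075,.075):
        for sy in(-.02,.02): pt(V(sx,sy,.115),(0,0,255))
        for sy in(-.09,.09): pt(V(sx,sy,.065),(255,0,0))
    pt(V(-.105,0,.038),(0,255,255))
    for q in(0,.3,.6):
        for y in(-.135,-.215): pt(V(-.045*np.sin(q),y,.088+.045*np.cos(q)),(0,255,0))
    pt(V(0,-.12,.088),(255,0,255))
    cv2.imwrite(f"pics/ov_{n}.png",im[:600,:800])
```

```text
(no output)
```

View pics/ov_side.png

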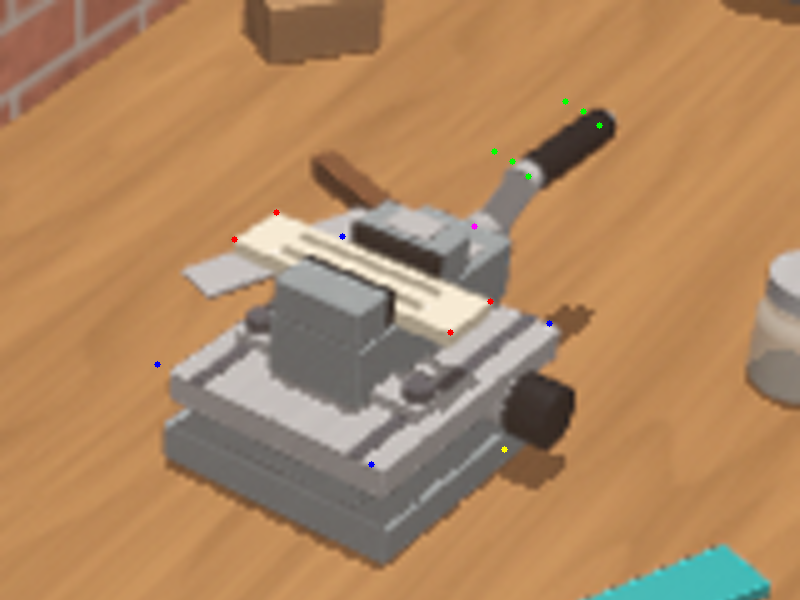

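View pics/ov_top.png

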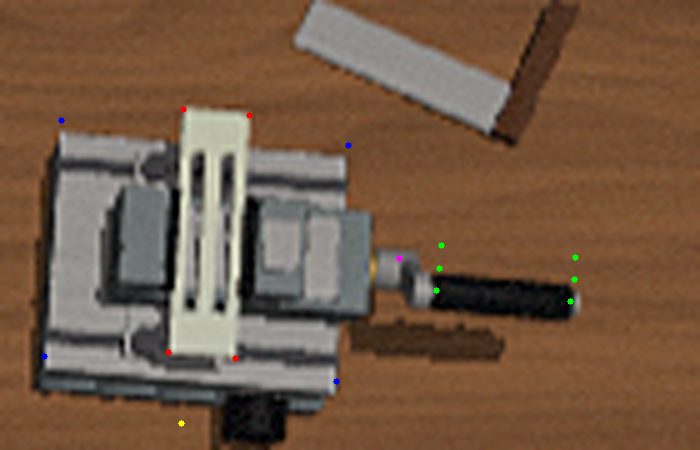

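Run:
```python
from h import *
yaw=np.radians(-5.7); ex=np.array([np.cos(yaw),np.sin(yaw),0]); ey=np.array([-np.sin(yaw),np.cos(yaw),0]); o=np.array([.5525,-.1756,0])
def V(x,y,z): return o+ex*x+ey*y+np.array([0,0,z])
ims=[]
for n,(a,b,c2,d) in(("side",(110,230,240,370)),("top",(150,240,310,440))):
    s=vision.snapshot(n); im=cv2.resize(s["color"][a:b,c2:d,::-1],None,fx=5,fy=5,interpolation=cv2.INTER_CUBIC)
    def pt(P,col):
        u=proj(s,P)[0]; cv2.circle(im,(int((u[0]-c2+.5)*5),int((u[1]-a+.5)*5)),2,col,-1)
    for sx in(-.075,.075):
        for sy in(-.09,.09): pt(V(sx,sy,.065),(255,0,0))
    for sx in(-.03,.03):
        for sy in(.02,.055): pt(V(sx,sy,.129),(0,0,255))
    for q in(.3,.45,.6):
        for y in(-.13,-.21): pt(V(-.045*np.sin(q),y,.088+.045*np.cos(q)),(0,255,0))
    cv2.imwrite(f"pics/ov2_{n}.png",im[:600,:800])
```

```text
(no output)
```

View pics/ov2_side.png

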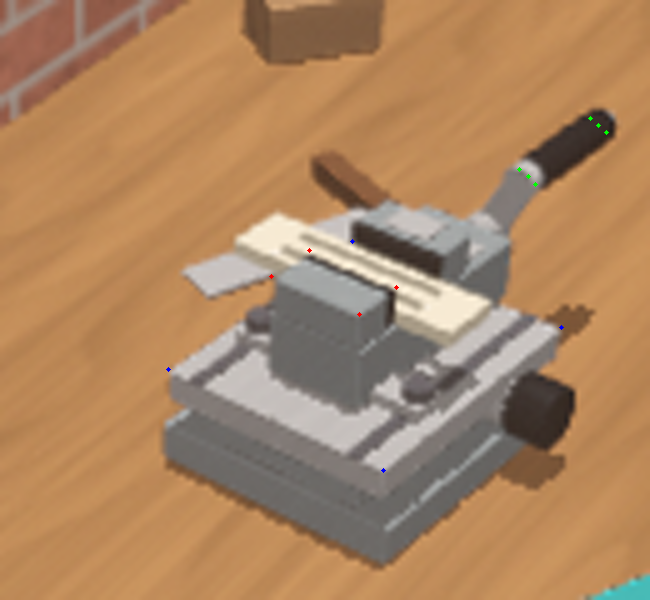

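View pics/ov2_top.png

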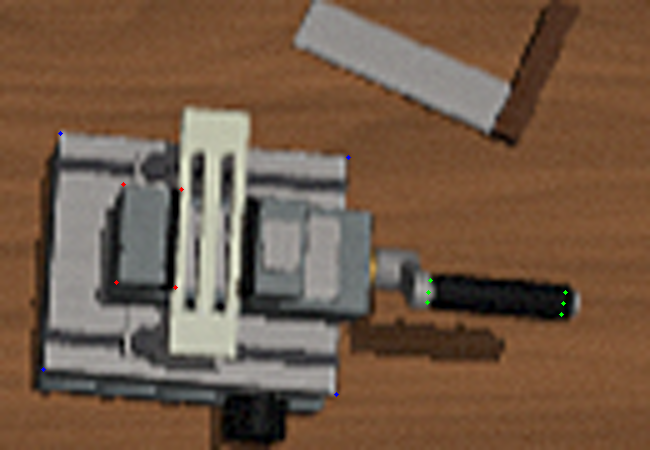

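```bash
cat >> h.py <<'E'
yaw=np.radians(-5.7); VX=np.array([np.cos(yaw),np.sin(yaw),0]); VY=np.array([-np.sin(yaw),np.cos(yaw),0]); VO=np.array([.5525,-.1756,0])
def V(x,y,z): return VO+VX*x+VY*y+np.array([0,0,z])
def down(ax_deg):
    """tool x at this world yaw, z down"""
    a=np.radians(ax_deg); x=np.array([np.cos(a),np.sin(a),0]); z=np.array([0,0,-1.]); return R.from_matrix(np.c_[x,np.cross(z,x),z])
E
python3 - <<'E'
from h import *
p=V(-.0184,-.180,.2); print(p); to(p,Rm=down(84.3))
E
```

```text
[ 0.51631342 -0.35288252  0.2       ]
slide [326.1 -91.3  41.6] turn [  0.    0.  -60.1]
```

```bash
python3 -m creep '{"slide":[[326,-91,42],[326,-91,42],[326,-91,42],[326,-91,42],[326,-91,42],[326,-91,42],[326,-91,42],[326,-91,42],[326,-91,42]],"turn":[[0,0,-60],[0,0,-60],[0,0,-60],[0,0,-60],[0,0,-60],[0,0,-60],[0,0,-60],[0,0,-60],[0,0,-60]]}' 0
python3 - <<'E'
from h import *
to(V(-.0184,-.180,.129),Rm=down(84.3))
for n in("side",):
    s=vision.snapshot(n); cv2.imwrite(f"pics/{n}1.png",cv2.resize(s["color"][:,:,::-1],(800,600)))
E
```

```text
clock: 1.68
tool_pos: [0.5156, -0.3544, 0.1999]
orientation: [2.333, 2.103, -0.0]
contact_force: [-0.3, -0.2, -0.4]
grip_width: 1.002
slide [ 1.6  0.6 70.9] turn [ 0.   0.  -0.2]
```

View pics/side1.png

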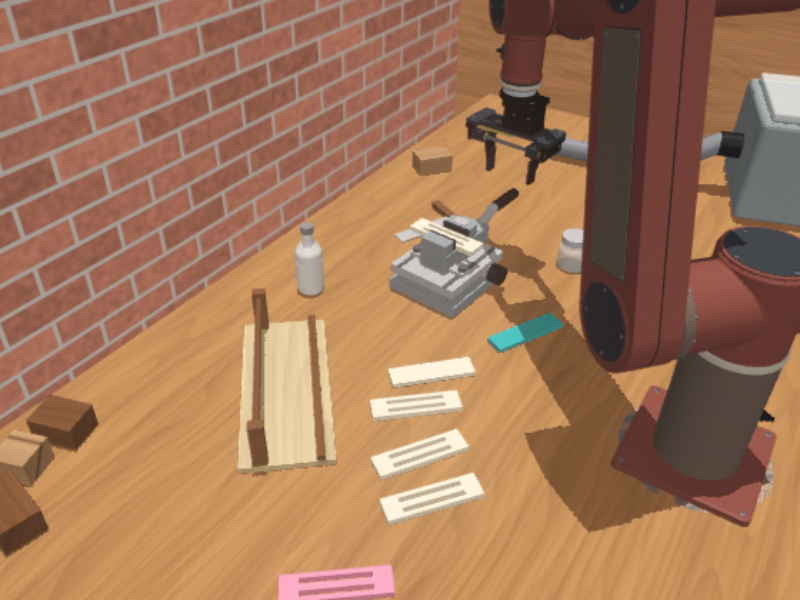

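```bash
python3 -m creep '{"slide":[[1,0,40],[1,0,71],[1,0,71]],"turn":[[0,0,0],[0,0,0],[0,0,0]]}' 0;  python3 -m creep '{"slide":[[0,0,0],[0,0,0],[0,0,0],[0,0,0],[0,0,0],[0,0,0]],"turn":[[0,0,0],[0,0,0],[0,0,0],[0,0,0],[0,0,0],[0,0,0]]}' 255
python3 - <<'E'
from h import *
to(V(-.0184,-.180,.129),Rm=down(84.3)); st=manip.get_state(); print(st["tool_pos"],st["contact_force"], st["grip_width"]*87)
d=st["tool_pos"]-V(0,-.18,.088); print(d@VX,d@VY,d[2], np.hypot(d@VX,d[2]))
for n,b in(("side",(60,240,280,420)),):
    s=vision.snapshot(n); cv2.imwrite(f"pics/{n}2.png",cv2.resize(s["color"][60:200,280,::-1] if 0 else s["color"][60:210,280:430,::-1],(600,600)))
E
```

```text
clock: 2.1
tool_pos: [0.5133, -0.3527, 0.1259]
orientation: [-2.331, -2.098, 0.001]
contact_force: [-0.3, -0.1, 0.9]
grip_width: 0.998
clock: 2.85
tool_pos: [0.5133, -0.3526, 0.1259]
orientation: [-2.331, -2.098, 0.001]
contact_force: [0.9, 0.4, 0.1]
grip_width: 0.403
slide [ 0.   3.  -3.1] turn [-0.3 -0.2 -0.3]
[ 0.51333349 -0.3526033   0.12594555] [0.88402551 0.35794418 0.09692102] 35.02587276773085
-0.02139292834997923 -1.8122376991616632e-05 0.03794555044693959 0.04356055764230507
```

View pics/side2.png

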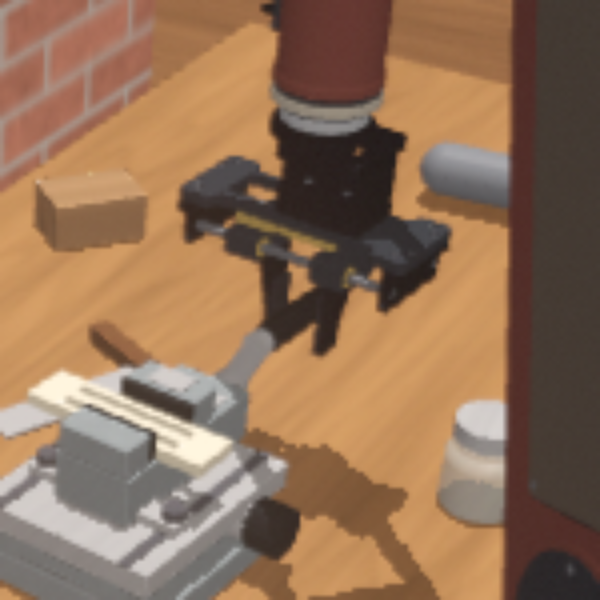

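```bash
python3 -m creep '{"slide":[[0,0,0],[0,0,0],[0,0,0],[0,0,0]],"turn":[[0,0,0],[0,0,0],[0,0,0],[0,0,0]]}' 255
python3 - <<'E'
from h import *
st=manip.get_state(); print(st["tool_pos"],st["contact_force"], st["grip_width"]*87)
d=st["tool_pos"]-V(0,-.18,.088); print(d@VX,d@VY,d[2], np.hypot(d@VX,d[2]))
s=vision.snapshot("top"); cv2.imwrite(f"pics/top2.png",cv2.resize(s["color"][140:260,300:460,::-1],(800,600)))
s=vision.snapshot("side"); cv2.imwrite(f"pics/side3.png",cv2.resize(s["color"][90:190,280:400,::-1],(720,600)))
E
```

```text
clock: 3.4
tool_pos: [0.5135, -0.3527, 0.1259]
orientation: [-2.331, -2.098, 0.001]
contact_force: [2.6, -0.4, -1.2]
grip_width: 0.265
[ 0.51354733 -0.35265506  0.12592697] [ 2.58879121 -0.38010681 -1.16204455] 23.08345413629843
-0.02117500368758826 -4.839367333277665e-05 0.03792696674604329 0.04343772079339396
```

View pics/side3.png

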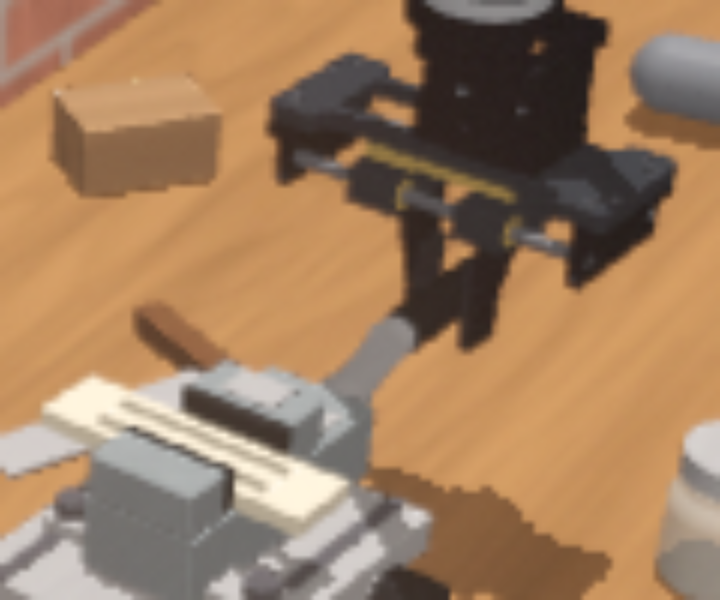

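View pics/top2.png

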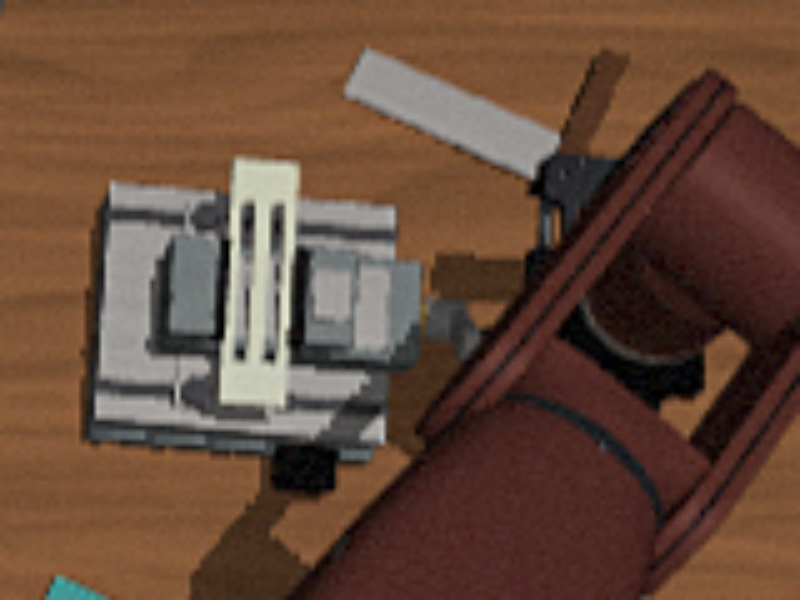

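```bash
python3 -m creep '{"slide":[[0,-17.1,15.9],[0,-23.9,38.1],[0,-18.6,60.8]],"turn":[[0,0,0],[0,0,0],[0,0,0]]}' 255
python3 - <<'E'
from h import *
st=manip.get_state(); print(st["tool_pos"],st["contact_force"], st["grip_width"]*87)
d=st["tool_pos"]-V(0,-.18,.088); print(d@VX,d@VY,d[2], np.hypot(d@VX,d[2]))
s=vision.snapshot("side"); cv2.imwrite(f"pics/side4.png",cv2.resize(s["color"][90:190,280:400,::-1],(720,600)))
E
```

```text
clock: 3.88
tool_pos: [0.4951, -0.3508, 0.0658]
orientation: [-2.333, -2.099, -0.0]
contact_force: [10.7, 1.4, 7.0]
grip_width: 0.266
[ 0.49505642 -0.35076534  0.06577311] [10.67595474  1.35141409  6.98179209] 23.17506832015795
-0.039762174647384456 -4.5275493913571705e-06 -0.02222689230105171 0.045552884365884616
```

View pics/side4.png

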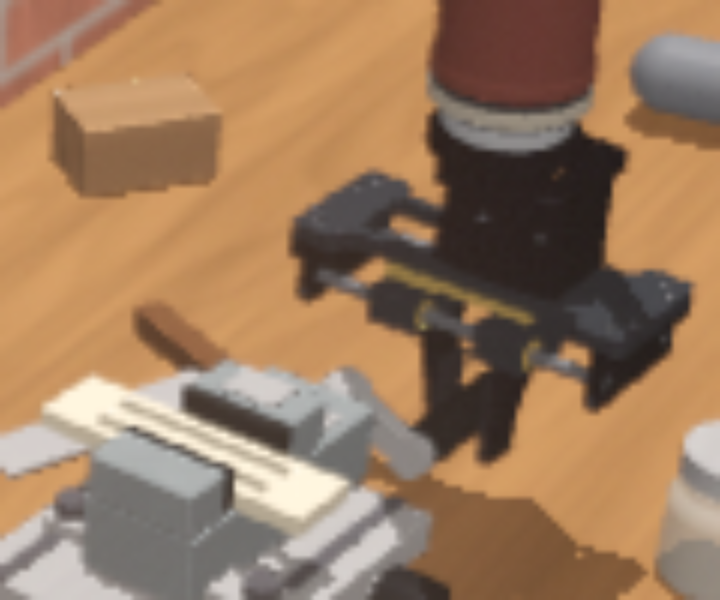

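```bash
for i in 1 2; do python3 -m creep '{"slide":[[0,15.9,17.1],[0,38.1,23.9],[0,60.8,18.6],[0,77.9,2.7],[0,84.7,-19.5],[0,79.4,-42.2],[0,63.5,-59.3],[0,41.3,-66.1],[0,18.6,-60.8],[0,1.5,-44.9],[0,-5.3,-22.7],[0,0,0]],"turn":[[0,0,0],[0,0,0],[0,0,0],[0,0,0],[0,0,0],[0,0,0],[0,0,0],[0,0,0],[0,0,0],[0,0,0],[0,0,0],[0,0,0]]}' 255
python3 - <<'E'
from h import *
st=manip.get_state(); print(st["tool_pos"],st["contact_force"], st["grip_width"]*87)
d=st["tool_pos"]-V(0,-.18,.088); print(d@VX,d@VY,d[2], np.hypot(d@VX,d[2]))
import os; k=int(st["clock"]*100)
s=vision.snapshot("side"); cv2.imwrite(f"pics/side5_{k}.png",cv2.resize(s["color"][90:190,280:400,::-1],(720,600))); print(k)
E
done
```

```text
clock: 5.42
tool_pos: [0.4958, -0.3509, 0.0643]
orientation: [-2.336, -2.099, -0.003]
contact_force: [9.6, 3.7, 7.6]
grip_width: 0.264
[ 0.49584414 -0.35085574  0.06430441] [9.62307519 3.65558986 7.60198173] 22.978026066965434
-0.0389693769954357 -1.6247308909939006e-05 -0.023695588344892937 0.04560803931789898
542
clock: 6.98
tool_pos: [0.4964, -0.3511, 0.0633]
orientation: [2.337, 2.097, 0.005]
contact_force: [8.4, 2.3, 6.3]
grip_width: 0.267
[ 0.49639669 -0.35106743  0.06325876] [8.41669992 2.30195738 6.31240696] 23.26758999323738
-0.03839852840713689 -0.00017201152163620517 -0.02474124424517052 0.04567905592974621
697
```

View pics/side5_697.png

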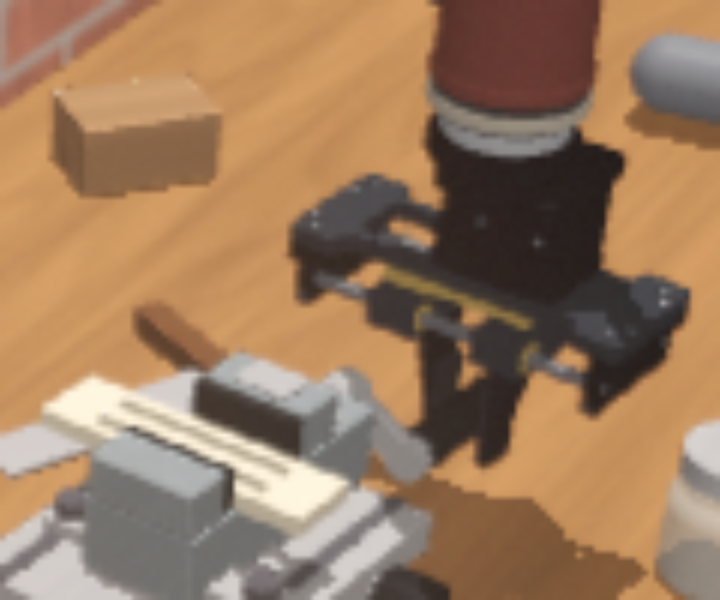

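```bash
python3 -m creep '{"slide":[[0,15.9,17.1],[0,38.1,23.9],[0,60.8,18.6],[0,77.9,2.7],[0,84.7,-19.5],[0,79.4,-42.2],[0,63.5,-59.3],[0,41.3,-66.1],[0,18.6,-60.8],[0,18.6,-60.8]],"turn":[[0,0,0],[0,0,0],[0,0,0],[0,0,0],[0,0,0],[0,0,0],[0,0,0],[0,0,0],[0,0,0],[0,0,0]]}' 255; python3 -m creep '{"slide":[[0,0,0],[0,0,0],[0,0,0],[0,0,-60],[0,0,-110],[0,0,-110]],"turn":[[0,0,0],[0,0,0],[0,0,0],[0,0,0],[0,0,0],[0,0,0]]}' 0;  python3 - <<'E'
from h import *
st=manip.get_state(); print(st["joint_pos"])
s=vision.snapshot("side"); cv2.imwrite(f"pics/side6.png",cv2.resize(s["color"][90:210,240:400,::-1],(800,600)))
s=vision.snapshot("top"); c=s["color"].astype(int)
m=(c[...,0]-c[...,2]>12)&(c.min(2)>140)
mm=np.zeros(m.shape,np.uint8); mm[150:235,330:375]=m[150:235,330:375]
n,l,q,_=cv2.connectedComponentsWithStats(mm); i=1+np.argmax(q[1:,4]); v,u=np.where(l==i)
print(cv2.minAreaRect((plane(s,np.c_[u,v],.115)[:,:2]*1000).astype(np.float32)))
to(V(-.045,.002,.22),Rm=down(-5.7)); to(V(-.045,.002,.22),Rm=down(174.3))
E
```

```text
clock: 8.28
tool_pos: [0.5139, -0.3531, 0.1246]
orientation: [2.337, 2.095, 0.005]
contact_force: [-7.2, 4.8, 9.6]
grip_width: 0.262
clock: 9.02
tool_pos: [0.5157, -0.355, 0.2406]
orientation: [2.329, 2.089, 0.007]
contact_force: [0.6, 0.4, 0.4]
grip_width: 0.858
[-0.73045581  0.21324664  1.53675798  0.00316698  1.37826162 -0.62259337]
((560.5291137695312, -176.46163940429688), (39.757041931152344, 150.6616973876953), 84.28812408447266)
slide [182.3 -25.6  14.7] turn [ 0.2 -0.2 89.5]
slide [182.3 -25.6  14.7] turn [  0.2   0.2 -90.5]
```

View pics/side6.png

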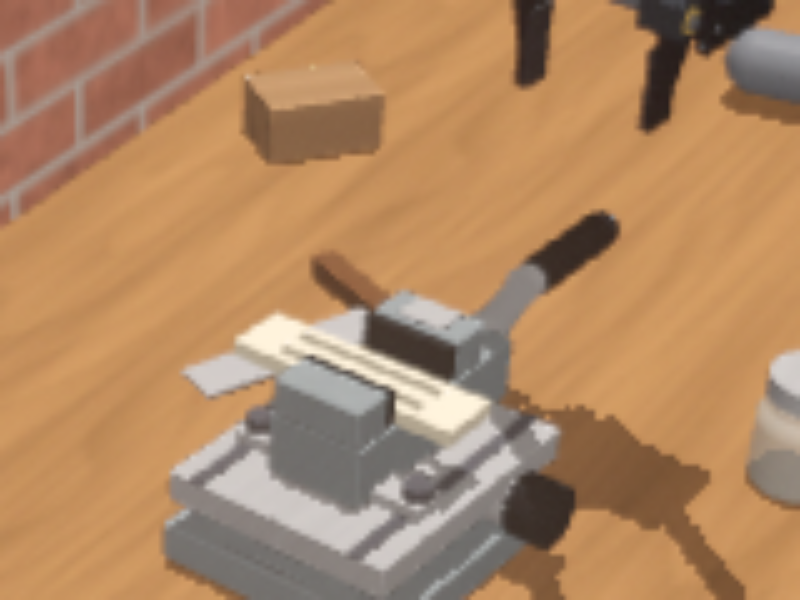

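Run:
```python
from h import *
s=vision.snapshot("top"); c=s["color"].astype(int)
dk=((c[...,0]<100)&(c[...,0]-c[...,2]>20)).astype(np.uint8)
mm=np.zeros_like(dk); mm[125:250,150:280]=dk[125:250,150:280]
n,l,st,_=cv2.connectedComponentsWithStats(mm)
for i in np.argsort(-st[1:,4])[:6]+1:
    v,u=np.where(l==i); print(st[i])
    for z in(.024,.082,.096):
        P=plane(s,np.c_[u,v],z)[:,:2]*1000; r=cv2.minAreaRect(P.astype(np.float32)); print(z,[np.round(x,1) for x in r],P.mean(0).round(1))
```

```text
[156 132  91  86 769]
0.024 [array([665.3, 283.1]), array([ 63. , 364.3]), np.float64(43.8)] [662.6 286.1]
0.082 [array([649.8, 274.7]), array([ 60.7, 351. ]), np.float64(43.8)] [647.3 277.6]
0.096 [array([646.1, 272.7]), array([ 60.1, 347.8]), np.float64(43.8)] [643.6 275.5]
[181 160  85  74 475]
0.024 [array([585.4, 216.3]), array([ 16.8, 343.7]), np.float64(41.0)] [583.1 219.1]
0.082 [array([572.9, 210.3]), array([ 16.2, 331.1]), np.float64(41.0)] [570.7 213. ]
0.096 [array([569.9, 208.9]), array([ 16. , 328.1]), np.float64(41.0)] [567.7 211.5]
[188 180  69  58  84]
0.024 [array([546.6, 221.4]), array([  3.7, 280.7]), np.float64(40.6)] [548.9 218.6]
0.082 [array([535.5, 215.2]), array([  3.6, 270.4]), np.float64(40.6)] [537.8 212.6]
0.096 [array([532.8, 213.7]), array([  3.6, 267.9]), np.float64(40.6)] [535.1 211.1]
[257 169  12  10  15]
0.024 [array([657.7,  92.5]), array([ 2.8, 46.2]), np.float64(40.9)] [658.1  92.1]
0.082 [array([642.5,  91. ]), array([ 2.7, 44.5]), np.float64(40.9)] [643.   90.7]
0.096 [array([638.9,  90.7]), array([ 2.7, 44.1]), np.float64(40.9)] [639.3  90.3]
[259 243   7   7   8]
0.024 [array([423.1,  96.8]), array([26.7,  2.2]), np.float64(44.3)] [424.7  97.2]
0.082 [array([416.6,  95.2]), array([25.7,  2.1]), np.float64(44.3)] [418.1  95.6]
0.096 [array([415. ,  94.8]), array([25.4,  2.1]), np.float64(44.3)] [416.5  95.2]
[243 141   3   3   4]
0.024 [array([766. , 150.4]), array([9.5, 4.7]), np.float64(43.4)] [765.2 151.2]
0.082 [array([746.9, 146.8]), array([9.1, 4.5]), np.float64(43.4)] [746.1 147.6]
0.096 [array([742.2, 145.9]), array([9. , 4.5]), np.float64(43.4)] [741.5 146.8]
```

```bash
cat >> h.py <<'E'
ry=np.radians(41.0); RX=np.array([np.cos(ry),np.sin(ry),0]); RY=np.array([-np.sin(ry),np.cos(ry),0]); RO=np.array([.5913,.2214,0])
def Q(x,y,z): return RO+RX*x+RY*y+np.array([0,0,z])
def lean(flip=1):
    """tool z along (sin45,0,-cos45) in rest frame; tool x along slat up (flip=1) or down"""
    c=np.sqrt(.5); x=flip*(RX*c+np.array([0,0,c])); z=RX*c-np.array([0,0,c]); return R.from_matrix(np.c_[x,np.cross(z,x),z])
E
python3 - <<'E'
from h import *
for n,(a,b,c2,d) in(("side",(195,335,160,250)),("top",(120,240,145,275))):
    s=vision.snapshot(n); k=4 if n=="side" else 5; im=cv2.resize(s["color"][a:b,c2:d,::-1],None,fx=k,fy=k,interpolation=cv2.INTER_CUBIC)
    def pt(P,col):
        u=proj(s,P)[0]; cv2.circle(im,(int((u[0]-c2+.5)*k),int((u[1]-a+.5)*k)),2,col,-1)
    for y in(-.1725,.1725):
        pt(Q(0,y,.024),(0,0,255)); pt(Q(-.03,y,.012),(255,0,0)); pt(Q(.12,y,.012),(255,0,0))
    for y in(-.15,0,.15): pt(Q(.0855,y,.082),(0,255,0))
    cv2.imwrite(f"pics/ovr_{n}.png",im[:600,:800])
    if n=="top": print([x for x in slats(s)])
E
```

```text
[(298.7, 309.7, 149.6, 40.8, 52.8, 2, (np.float64(194.0), np.float64(288.0))), (357.7, 248.1, 150.7, 40.4, 56.2, 2, (np.float64(214.0), np.float64(268.0))), (418.3, 162.5, 150.3, 40.4, 42.3, 2, (np.float64(241.0), np.float64(249.0))), (437.9, 77.8, 148.9, 40.6, 45.8, 0, (np.float64(268.0), np.float64(242.0))), (557.3, -127.5, 125.6, 74.0, -5.2, 0, (np.float64(329.0), np.float64(210.0))), (573.0, -222.7, 178.0, 104.5, -5.7, 3, (np.float64(357.0), np.float64(201.0))), (693.4, -323.7, 137.0, 31.7, 64.0, 0, (np.float64(390.0), np.float64(162.0)))]
```

View pics/ovr_side.png

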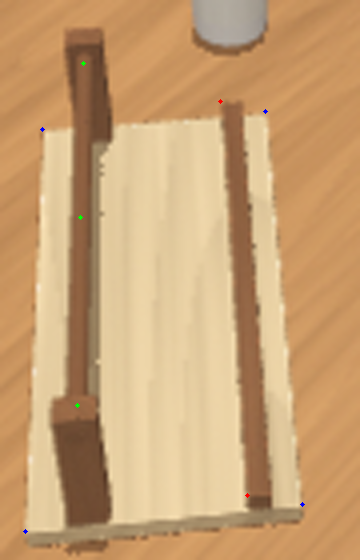

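View pics/ovr_top.png

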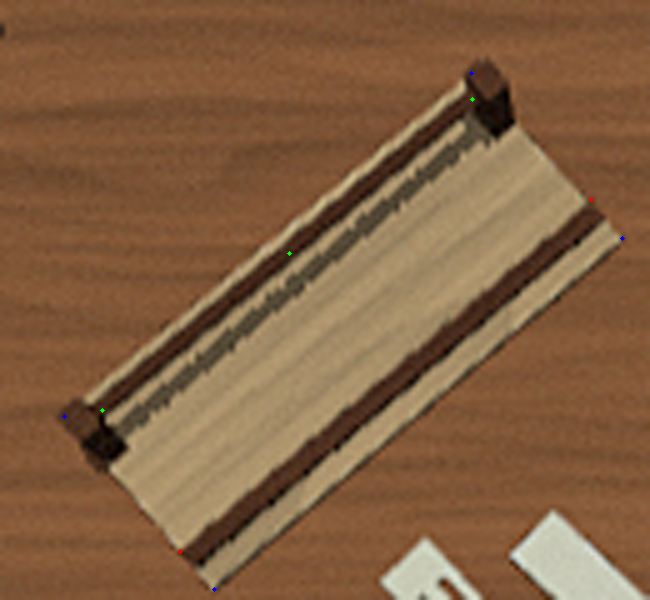

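```bash
python3 - <<'E'
from h import *
to(V(-.048,.0,.17),Rm=down(-5.7))
E
python3 -m creep '{"slide":[[100,-28,0],[180,-28,40],[180,-28,65],[180,-28,65],[180,-28,65],[180,-28,65],[180,-28,65],[180,-28,65],[180,-28,65],[180,-28,65]],"turn":[[0,0,10],[0,0,20],[0,0,30],[0,0,40],[0,0,50],[0,0,60],[0,0,70],[0,0,80],[0,0,89.5],[0,0,89.5]]}' 0;python3 - <<'E'
from h import *
to(V(-.048,.0,.115),Rm=down(-5.7)); print(manip.get_state()["joint_pos"])
E
```

```text
slide [179.4 -27.5  62.7] turn [-0.1 -0.2 89.5]
clock: 10.52
tool_pos: [0.5034, -0.1697, 0.1662]
orientation: [-3.134, 0.154, 0.001]
contact_force: [0.4, 0.3, -0.4]
grip_width: 1.0
slide [ 1.4  1.2 51.2] turn [-0.2  0.1  0.1]
[-0.47559019  0.06598567  1.84461977  0.00333333  1.23335658  1.19256843]
```

```bash
python3 -m creep '{"slide":[[1,1,30],[1,1,51],[1,1,51]],"turn":[[0,0,0],[0,0,0],[0,0,0]]}' 0
python3 -m creep '{"slide":[[0,0,0],[0,0,0],[0,0,0],[0,0,0],[0,0,0],[0,0,0]],"turn":[[0,0,0],[0,0,0],[0,0,0],[0,0,0],[0,0,0],[0,0,0]]}' 255
python3 - <<'E'
from h import *
to(V(-.048,.0,.115),Rm=down(-5.7))
s=vision.snapshot("side"); cv2.imwrite(f"pics/side7.png",cv2.resize(s["color"][90:210,240:400,::-1],(800,600)))
E
```

```text
clock: 10.9
tool_pos: [0.5023, -0.1696, 0.1126]
orientation: [-3.132, 0.15, 0.009]
contact_force: [-0.3, -0.4, -0.4]
grip_width: 1.001
clock: 11.65
tool_pos: [0.5021, -0.1704, 0.1127]
orientation: [-3.133, 0.15, 0.01]
contact_force: [-1.9, -3.7, 0.4]
grip_width: 0.458
slide [ 2.7  0.2 -2.3] turn [-0.2  0.4  0.2]
```

View pics/side7.png

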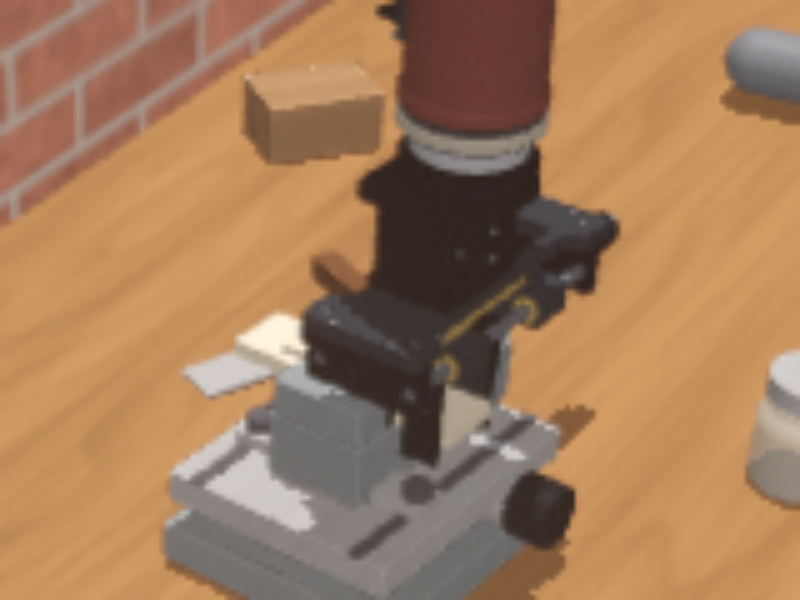

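```bash
python3 -m creep '{"slide":[[0,0,-50],[0,0,-110],[0,0,-110]],"turn":[[0,0,0],[0,0,0],[0,0,0]]}' 255
python3 - <<'E'
from h import *
s=vision.snapshot("top"); cv2.imwrite(f"pics/top3.png",cv2.resize(s["color"][:,:,::-1],(800,600)))
for z in(.15,): 
    p=plane(s,[[419*.7,181*.7]],z)[0]; d=p-RO; print("glue",p,d@RX,d@RY)
# slat_vise gripped 56ish from centre toward foot
c=np.sqrt(.5); up=RX*c+[0,0,c]; nrm=-RX*c+[0,0,c]
st=manip.get_state(); print(st["joint_pos"])
def tgt(y,g,h,clr_n,clr_u): # g = grip dist from foot, h = TCP above lower face
    return Q(.007,y,.012)+up*(g+clr_u)+nrm*(h+clr_n)
g=.075-(8.5-(-50.5))*.001; print("g",g)
p=tgt(-.108,g,.008,.03,.03); print(p); to(p,Rm=lean(1))
E
```

```text
clock: 12.08
tool_pos: [0.506, -0.1723, 0.2288]
orientation: [-3.137, 0.15, -0.006]
contact_force: [0.9, -0.2, -0.9]
grip_width: 0.458
glue [ 0.76927926 -0.0045206   0.15      ] -0.013894595756331691 -0.2872693435713781
[-0.47714478  0.01296207  1.78313559  0.00224541  1.34753685  1.1884898 ]
g 0.015999999999999993
[0.67170662 0.14819501 0.07139697]
slide [ 136.3 -333.7  155. ] turn [ 18.1  42.4 -44.1]
```

View pics/top3.png

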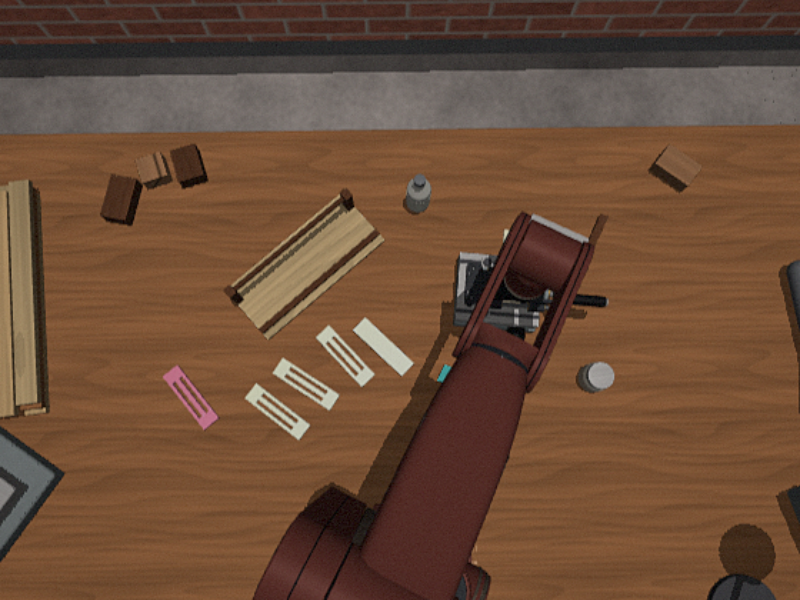

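```bash
cat >> h.py <<'E'
def tgt(y,g,h,n=0,u=0):
    """TCP for slat leaning at rest y, gripped g from foot, TCP h above lower face"""
    c=np.sqrt(.5); up=RX*c+[0,0,c]; nrm=-RX*c+[0,0,c]
    return Q(.007,y,.012)+up*(g+u)+nrm*(h+n)
E
python3 - <<'E'
from h import *
print(tgt(-.108,.134,.008,.03,.03))
to(Q(.04,-.06,.32),Rm=down(131-0))
E
```

```text
[0.73467854 0.20293566 0.15483557]
slide [ 120.  -387.3  -93.5] turn [-1.000e-01 -2.000e-01 -1.365e+02]
```

```bash
python3 -m creep '{"slide":[[40,-40,-40],[70,-80,-94],[100,-130,-94],[120,-190,-94],[120,-250,-94],[120,-300,-94],[120,-340,-94],[120,-387,-94],[120,-387,-94],[120,-387,-94],[120,-387,-94],[120,-387,-94]],"turn":[[0,0,-10],[0,0,-20],[0,0,-30],[0,0,-40],[0,0,-50],[0,0,-60],[0,0,-70],[0,0,-80],[0,0,-90],[0,0,-100],[0,0,-110],[0,0,-120]]}' 255
python3 - <<'E'
from h import *
print(manip.get_state()["joint_pos"].round(2))
to(tgt(-.108,.134,.008,.04,.04),Rm=lean(-1))
E
```

```text
clock: 13.62
tool_pos: [0.66, 0.2022, 0.3176]
orientation: [-1.688, -2.643, 0.001]
contact_force: [-0.8, -0.4, -0.4]
grip_width: 0.451
[ 0.18  0.35  1.23  0.    1.57 -0.25]
slide [-31.4  68.6 148.2] turn [ -41.3  -31.5 -100. ]
```

```bash
python3 -m creep '{"slide":[[0,0,0],[0,0,0],[-5,10,0],[-10,20,0],[-15,30,0],[-20,40,0],[-25,50,0],[-31,60,0],[-31,68,0],[-31,68,0],[-31,68,20],[-31,68,50]],"turn":[[-3.5,-2.6,-8.3],[-6.9,-5.2,-16.7],[-10.3,-7.9,-25],[-13.8,-10.5,-33.3],[-17.2,-13.1,-41.7],[-20.7,-15.8,-50],[-24.1,-18.4,-58.3],[-27.5,-21,-66.7],[-31,-23.6,-75],[-34.4,-26.3,-83.3],[-37.9,-28.9,-91.7],[-41.3,-31.5,-100]]}' 255
python3 - <<'E'
from h import *
print(manip.get_state()["joint_pos"].round(2))
to(tgt(-.108,.134,.008,.025,.02),Rm=lean(-1))
s=vision.snapshot("side"); cv2.imwrite(f"pics/side8.png",cv2.resize(s["color"][:,:,::-1],(800,600)))
E
```

```text
clock: 15.12
tool_pos: [0.7349, 0.2105, 0.2723]
orientation: [-0.819, 2.259, 0.336]
contact_force: [2.9, -3.9, -0.8]
grip_width: 0.455
[-0.02  0.13  1.74  0.71  0.78 -2.68]
slide [94.9 -6.4 86.3] turn [-0.5 -1.1 -0.9]
```

View pics/side8.png

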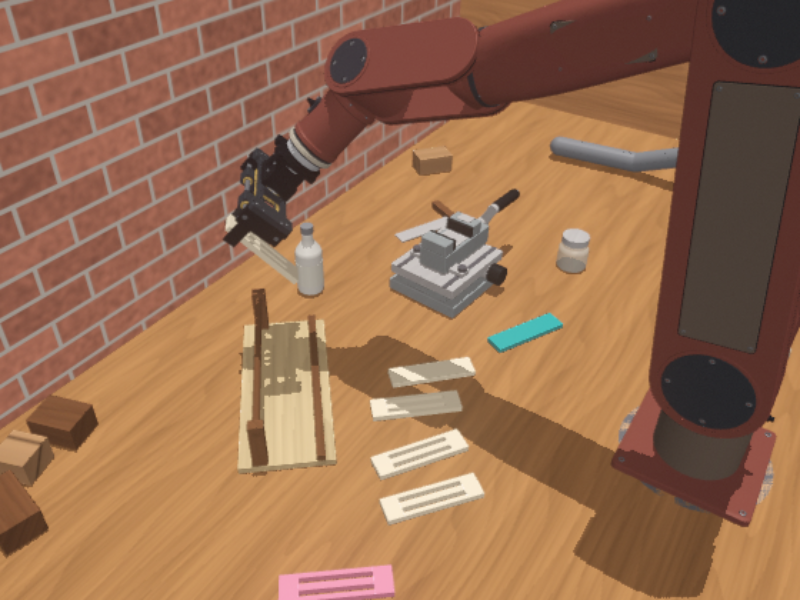

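Run:
```python
from h import *
to(tgt(.108,.134,.008,.06,.05),Rm=lean(-1))
```

```text
slide [ 67.3 206.9  46.7] turn [-0.2 -1.4 -2.1]
```

```bash
python3 -m creep '{"slide":[[0,50,0],[0,100,0],[0,150,0],[30,207,20],[67,207,47],[67,207,47]],"turn":[[0,0,0],[0,0,0],[0,0,0],[0,-1.4,-2],[0,-1.4,-2],[0,-1.4,-2]]}' 255
python3 - <<'E'
from h import *
print(manip.get_state()["joint_pos"].round(2))
to(tgt(.108,.134,.008,.0,.0),Rm=lean(-1))
for n in("side","top"): s=vision.snapshot(n); cv2.imwrite(f"pics/{n}9.png",cv2.resize(s["color"][100:370,100:460,::-1],(800,600)))
E
```

```text
clock: 15.92
tool_pos: [0.583, 0.3615, 0.183]
orientation: [-0.838, 2.244, 0.343]
contact_force: [0.5, -0.2, -0.5]
grip_width: 0.459
[ 0.31  0.    2.07  0.72  0.44 -2.54]
slide [41.9 -3.3 57.8] turn [ 0.  -0.7 -0.1]
```

View pics/side9.png

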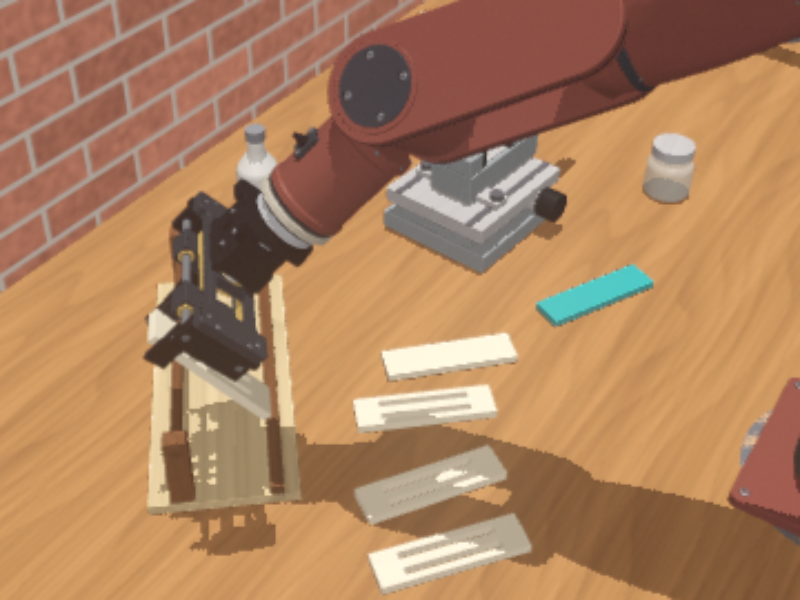

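View pics/top9.png

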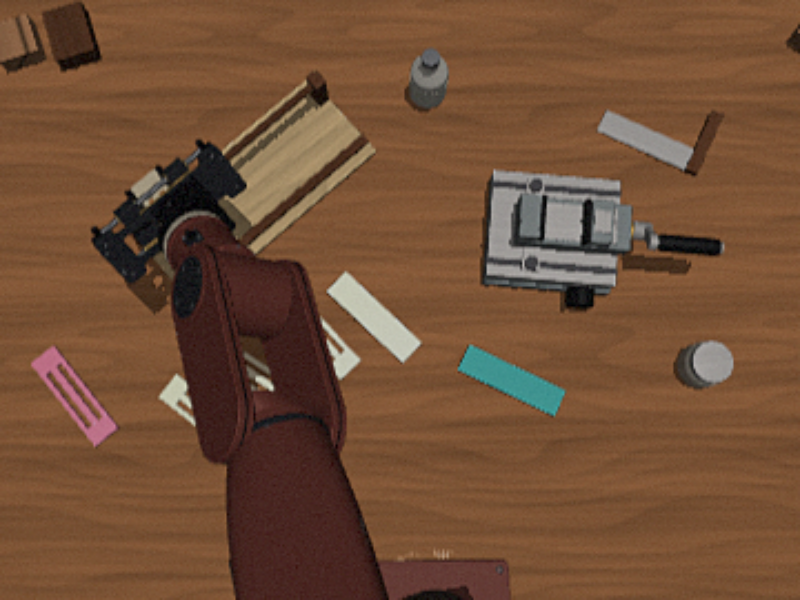

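```bash
python3 -m creep '{"slide":[[10,-3,20],[15,-3,40],[25,-3,54],[35,-3,54],[39,-3,54],[39,-3,54]],"turn":[[0,0,0],[0,-0.7,0],[0,-0.7,0],[0,-0.7,0],[0,-0.7,0],[0,-0.7,0]]}' 255
python3 - <<'E'
from h import *
print(manip.get_state()["joint_pos"].round(2))
to(tgt(.108,.134,.008,.0,.0),Rm=lean(-1))
for n in("side",): s=vision.snapshot(n); cv2.imwrite(f"pics/{n}10.png",cv2.resize(s["color"][180:350,120:300,::-1],(640,600)))
E
```

```text
clock: 16.77
tool_pos: [0.5975, 0.3723, 0.1341]
orientation: [-0.824, 2.243, 0.327]
contact_force: [0.5, 0.0, -0.3]
grip_width: 0.454
[ 0.33  0.13  2.05  0.86  0.34 -2.68]
slide [20.6 -1.8 10.2] turn [-0.9 -0.5 -0.3]
```

View pics/side10.png

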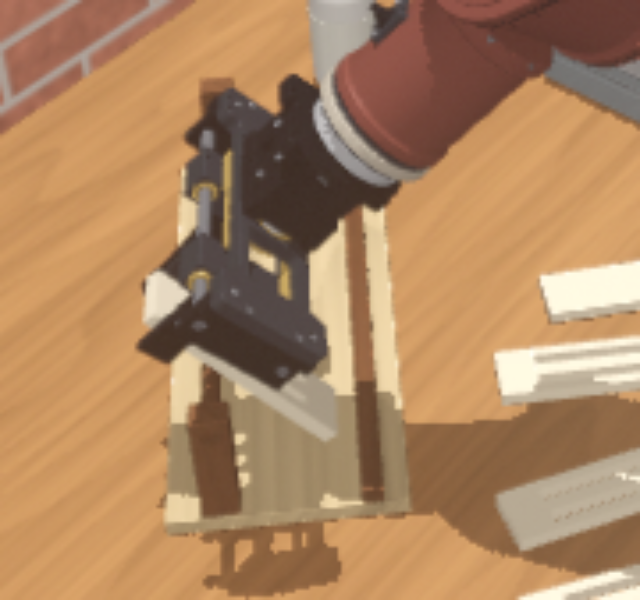

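```bash
python3 -m creep '{"slide":[[0,-2,0],[6,-2,3],[12,-2,6],[17,-2,8],[17,-2,8]],"turn":[[0,0,6],[0,0,6],[0,0,6],[0,0,6],[0,0,6]]}' 255
python3 - <<'E'
from h import *
print(manip.get_state()["joint_pos"].round(2))
to(tgt(.108,.134,.008,.0,.0),Rm=lean(-1))
for n in("side",): s=vision.snapshot(n); cv2.imwrite(f"pics/{n}11.png",cv2.resize(s["color"][180:350,120:300,::-1],(640,600)))
E
```

```text
clock: 17.45
tool_pos: [0.5947, 0.3668, 0.1178]
orientation: [-0.707, 2.29, 0.375]
contact_force: [0.5, 0.6, 2.3]
grip_width: 0.456
[ 0.32  0.15  2.06  0.96  0.32 -2.68]
slide [ 5.1 -0.   2.5] turn [-1.  -0.4 -6.3]
```

View pics/side11.png

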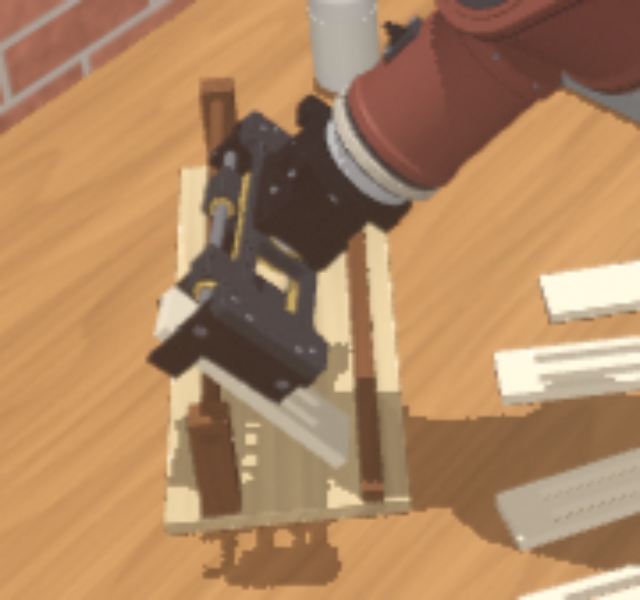

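```bash
python3 -m creep '{"slide":[[0,0,0],[0,0,0],[0,0,0],[0,0,0]],"turn":[[0,0,0],[0,0,0],[0,0,0],[0,0,0]]}' 110
python3 -m creep '{"slide":[[0,0,-20],[0,0,-50],[0,0,-90],[0,0,-120]],"turn":[[0,0,0],[0,0,0],[0,0,0],[0,0,0]]}' 110
python3 - <<'E'
from h import *
print(manip.get_state()["joint_pos"].round(2))
for n in("side","top"): s=vision.snapshot(n); cv2.imwrite(f"pics/{n}12.png",cv2.resize(s["color"][140:350,120:300,::-1],(514,600)))
E
```

```text
clock: 18.0
tool_pos: [0.5944, 0.3669, 0.1176]
orientation: [-0.708, 2.29, 0.375]
contact_force: [0.4, 0.4, -0.5]
grip_width: 0.568
clock: 18.5
tool_pos: [0.529, 0.3127, 0.2041]
orientation: [-0.709, 2.29, 0.374]
contact_force: [0.1, 0.6, 0.5]
grip_width: 0.563
[ 0.24 -0.22  2.23  0.67  0.51 -2.42]
```

View pics/side12.png

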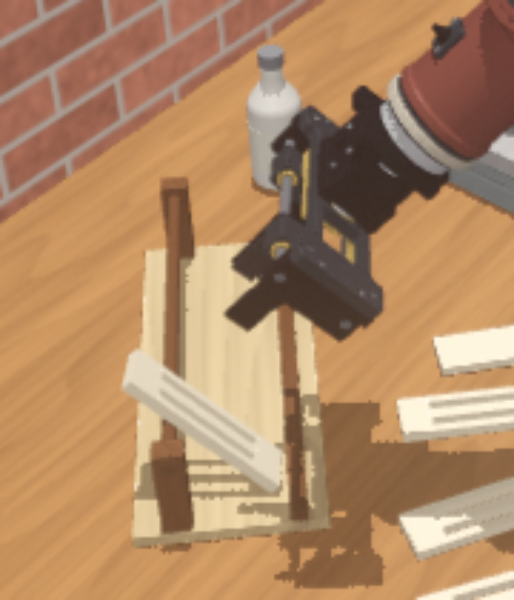

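View pics/top12.png

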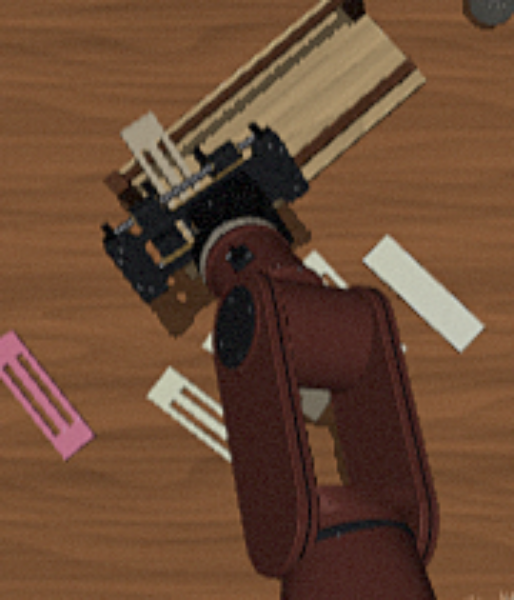

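Run:
```python
from h import *
to([.45,.15,.22],Rm=down(140))
s=vision.snapshot("top")
```

```text
slide [ 100.7  -84.  -126.2] turn [32.2 35.5 70.4]
```

```bash
python3 -m creep '{"slide":[[0,0,-30],[15,-10,-60],[30,-30,-90],[50,-50,-126],[70,-60,-126],[85,-70,-126],[100,-84,-126],[100,-84,-126],[100,-84,-126]],"turn":[[3.6,3.9,7.8],[7.2,7.9,15.6],[10.7,11.8,23.5],[14.3,15.8,31.3],[17.9,19.7,39.1],[21.5,23.7,46.9],[25,27.6,54.8],[28.6,31.6,62.6],[32.2,35.5,70.4]]}' 80
python3 - <<'E'
from h import *
print(manip.get_state()["joint_pos"].round(2))
s=vision.snapshot("top"); cv2.imwrite("pics/top13.png",cv2.resize(s["color"][:,:,::-1],(800,600)))
print(*slats(s),sep="\n"); s=vision.snapshot("side"); print(*slats(s)[:5],sep="\n")
to([.404,.044,.10],Rm=down(45.5))
E
```

```text
clock: 19.77
tool_pos: [0.4508, 0.1512, 0.2178]
orientation: [-1.077, -2.944, 0.002]
contact_force: [-0.6, -0.1, 1.0]
grip_width: 0.689
[ 0.16 -0.12  1.93  0.    1.34 -0.71]
(298.6, 310.2, 149.1, 40.7, 52.5, 2, (np.float64(193.0), np.float64(287.0)))
(410.1, 49.4, 69.6, 39.4, 46.6, 0, (np.float64(277.0), np.float64(251.0)))
(509.4, -177.7, 182.4, 39.7, 84.2, 0, (np.float64(350.0), np.float64(220.0)))
(571.2, -113.4, 98.6, 44.8, -1.7, 3, (np.float64(326.0), np.float64(201.0)))
(575.8, 361.5, 141.5, 41.6, 33.7, 2, (np.float64(179.0), np.float64(200.0)))
(295.9, 311.4, 152.2, 46.6, 52.5, 0, (np.float64(302.0), np.float64(348.0)))
(354.4, 250.5, 153.0, 46.9, 56.9, 0, (np.float64(293.0), np.float64(317.0)))
(414.1, 166.2, 150.6, 48.0, 42.6, 0, (np.float64(290.0), np.float64(284.0)))
(608.9, 306.0, 205.6, 45.2, -8.2, 0, (np.float64(191.0), np.float64(286.0)))
(433.8, 81.1, 150.8, 48.4, 45.9, 0, (np.float64(302.0), np.float64(260.0)))
slide [ -32.9 -112.4  117.7] turn [-0.4 -0.1 94.5]
```

View pics/top13.png

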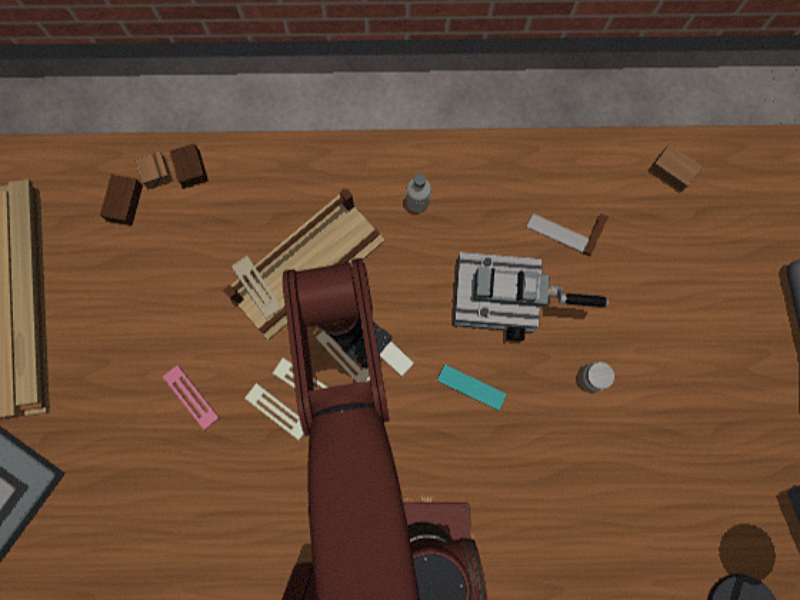

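```bash
python3 -m creep '{"slide":[[-10,-30,0],[-20,-60,0],[-30,-90,0],[-33,-112,30],[-33,-112,60],[-33,-112,100],[-33,-112,118],[-33,-112,118],[-33,-112,118],[-33,-112,118]],"turn":[[0,0,10],[0,0,20],[0,0,30],[0,0,40],[0,0,50],[0,0,60],[0,0,70],[0,0,80],[0,0,90],[0,0,94.5]]}' 80
python3 - <<'E'
from h import *
print(manip.get_state()["joint_pos"].round(2))
s=vision.snapshot("side"); print(*slats(s),sep="\n")
s=vision.snapshot("top"); print(*slats(s),sep="\n")
to([.404,.044,.022],Rm=down(45.5))
E
```

```text
clock: 21.12
tool_pos: [0.404, 0.0447, 0.0988]
orientation: [-2.894, -1.213, 0.007]
contact_force: [0.3, 0.6, -0.7]
grip_width: 0.684
[-0.09 -0.16  2.2   0.    1.11  0.69]
(296.0, 311.5, 152.0, 46.6, 52.5, 0, (np.float64(302.0), np.float64(348.0)))
(354.4, 250.5, 153.0, 46.9, 56.9, 0, (np.float64(293.0), np.float64(317.0)))
(414.5, 165.9, 150.7, 49.3, 42.2, 0, (np.float64(290.0), np.float64(284.0)))
(608.7, 304.1, 204.7, 46.1, -6.5, 0, (np.float64(191.0), np.float64(287.0)))
(434.0, 81.3, 150.4, 48.4, 45.9, 0, (np.float64(302.0), np.float64(260.0)))
(822.7, -61.3, 225.0, 58.6, -50.8, 0, (np.float64(216.0), np.float64(185.0)))
(697.8, -306.7, 116.1, 107.1, -62.1, 0, (np.float64(298.0), np.float64(162.0)))
(1617.0, -442.2, 2408.0, 1924.1, -54.5, 61, (np.float64(112.0), np.float64(103.0)))
(298.5, 309.9, 149.8, 40.4, 52.5, 2, (np.float64(194.0), np.float64(288.0)))
(357.8, 248.4, 149.8, 40.2, 56.2, 2, (np.float64(214.0), np.float64(268.0)))
(576.1, 361.7, 140.7, 41.6, 33.7, 2, (np.float64(179.0), np.float64(200.0)))
slide [-0.2  0.8 76.9] turn [-0.3  0.2  0.1]
```

```bash
python3 -m creep '{"slide":[[0,1,40],[0,1,74],[0,1,77],[0,1,77]],"turn":[[0,0,0],[0,0,0],[0,0,0],[0,0,0]]}' 80
python3 -m creep '{"slide":[[0,0,0],[0,0,0],[0,0,0],[0,0,0]],"turn":[[0,0,0],[0,0,0],[0,0,0],[0,0,0]]}' 255
python3 -m creep '{"slide":[[0,0,-40],[0,0,-100],[0,0,-160],[0,0,-220],[0,0,-220]],"turn":[[0,0,0],[0,0,0],[0,0,0],[0,0,0],[0,0,0]]}' 255
python3 - <<'E'
from h import *
print(manip.get_state()["joint_pos"].round(2))
s=vision.snapshot("side"); cv2.imwrite("pics/side14.png",cv2.resize(s["color"][:,:,::-1],(800,600)))
to(V(-.048,-.003,.21),Rm=down(-5.7))
E
```

```text
clock: 21.72
tool_pos: [0.4043, 0.0442, 0.0223]
orientation: [-2.892, -1.219, 0.007]
contact_force: [0.2, 0.0, -0.7]
grip_width: 0.683
clock: 22.22
tool_pos: [0.4048, 0.0441, 0.0229]
orientation: [-2.892, -1.219, 0.006]
contact_force: [-0.7, -0.1, 6.3]
grip_width: 0.457
clock: 22.85
tool_pos: [0.4089, 0.0435, 0.2485]
orientation: [2.893, 1.22, 0.009]
contact_force: [0.2, 0.4, -0.9]
grip_width: 0.454
[-0.09 -0.33  2.04  0.    1.42  0.69]
slide [-87.8 221.5  35. ] turn [-0.1 -0.1 51.4]
```

View pics/side14.png

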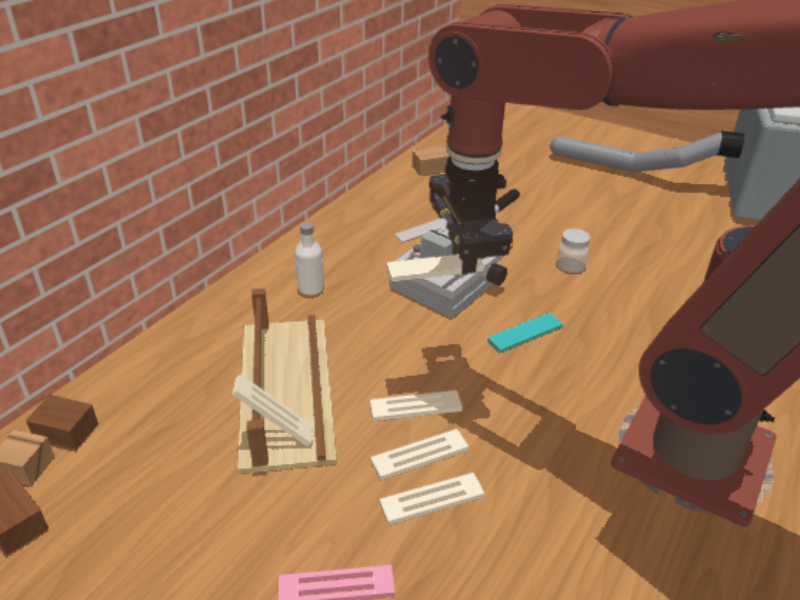

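```bash
python3 -m creep '{"slide":[[-20,40,0],[-40,90,0],[-60,140,0],[-80,190,0],[-88,224,0],[-88,224,20],[-88,224,35]],"turn":[[0,0,9],[0,0,18],[0,0,27],[0,0,36],[0,0,45],[0,0,51.4],[0,0,51.4]]}' 255
python3 - <<'E'
from h import *
print(manip.get_state()["joint_pos"].round(2))
for n in("side","top"): s=vision.snapshot(n); cv2.imwrite(f"pics/{n}15.png",cv2.resize(s["color"][80:230,240:440,::-1],(800,600)))
to(V(-.048,-.005,.129),Rm=down(-5.7))
E
```

```text
clock: 23.78
tool_pos: [0.5045, -0.1753, 0.2063]
orientation: [-3.134, 0.155, 0.007]
contact_force: [0.3, 1.0, -1.2]
grip_width: 0.454
[-0.48  0.04  1.8   0.    1.31  1.19]
slide [ 1.   1.7 76.9] turn [-0.2  0.4  0.2]
```

View pics/side15.png

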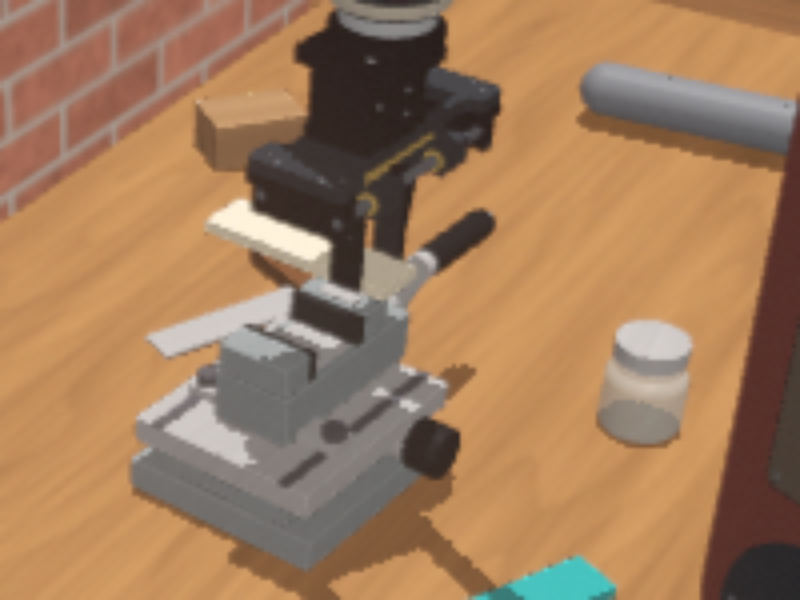

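View pics/top15.png

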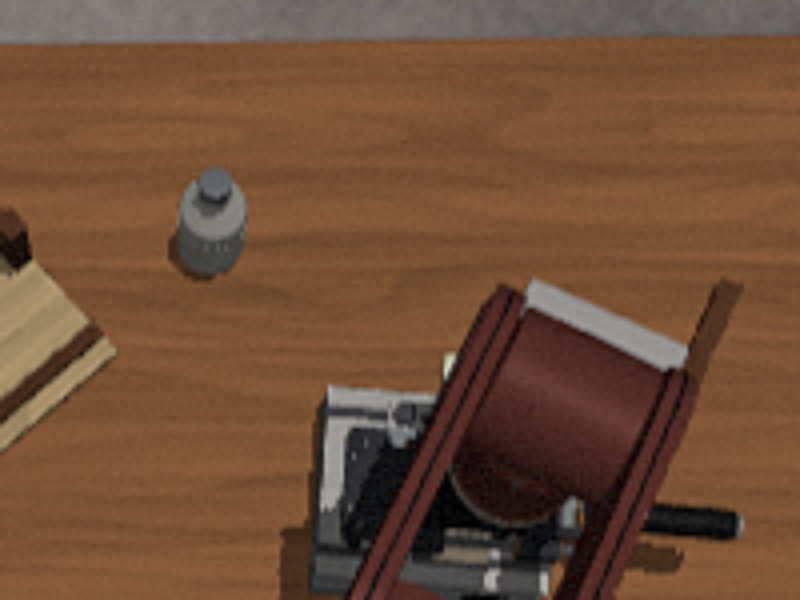

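```bash
python3 -m creep '{"slide":[[1,1.5,25],[1,1.5,50],[1,1.5,65],[1,1.5,76],[1,1.5,76],[1,1.5,76]],"turn":[[0,0,0],[0,0,0],[0,0,0],[0,0,0],[0,0,0],[0,0,0]]}' 255
python3 - <<'E'
from h import *
for n in("side",): s=vision.snapshot(n); cv2.imwrite(f"pics/{n}16.png",cv2.resize(s["color"][80:230,240:440,::-1],(800,600)))
to(V(-.048,-.005,.127),Rm=down(-5.7))
E
```

```text
clock: 24.62
tool_pos: [0.5048, -0.1759, 0.1308]
orientation: [-3.134, 0.151, 0.007]
contact_force: [-0.3, 1.1, -0.2]
grip_width: 0.452
slide [-0.6 -0.   3.9] turn [-0.2  0.3  0.2]
```

View pics/side16.png

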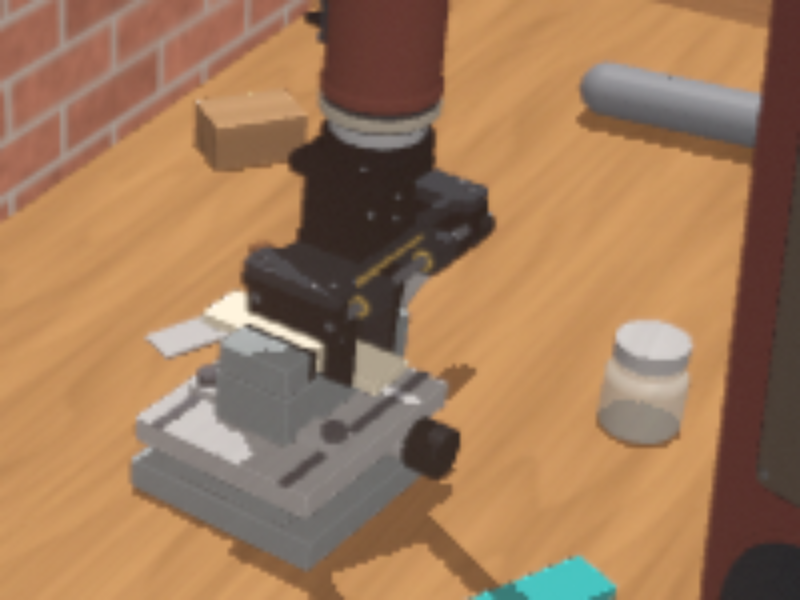

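```bash
python3 -m creep '{"slide":[[0,0,3],[0,0,3]],"turn":[[0,0,0],[0,0,0]]}' 255
python3 -m creep '{"slide":[[0,0,0],[0,0,0],[0,0,0],[0,0,0],[0,0,-40],[0,0,-90],[0,0,-120]],"turn":[[0,0,0],[0,0,0],[0,0,0],[0,0,0],[0,0,0],[0,0,0],[0,0,0]]}' 60
python3 - <<'E'
from h import *
to(V(-.0205,-.180,.2),Rm=down(84.3))
E
```

```text
clock: 24.92
tool_pos: [0.505, -0.176, 0.1281]
orientation: [-3.135, 0.151, 0.006]
contact_force: [-0.1, 0.6, -0.0]
grip_width: 0.453
clock: 25.8
tool_pos: [0.5063, -0.1768, 0.251]
orientation: [-3.136, 0.151, 0.002]
contact_force: [0.7, -0.0, -0.2]
grip_width: 0.766
slide [ 24.9 174.4  50.7] turn [ -0.1  -0.  -89.8]
```

Now back to the sleeve.

```bash
python3 -m creep '{"slide":[[5,50,0],[10,100,0],[25,150,0],[25,174,0],[25,174,0],[25,174,20],[25,174,40],[25,174,50],[25,174,50],[25,174,50]],"turn":[[0,0,-10],[0,0,-20],[0,0,-30],[0,0,-40],[0,0,-50],[0,0,-60],[0,0,-70],[0,0,-80],[0,0,-89.8],[0,0,-89.8]]}' 0
python3 - <<'E'
from h import *
print(manip.get_state()["joint_pos"].round(2))
for n in("side","top"): s=vision.snapshot(n); cv2.imwrite(f"pics/{n}17.png",cv2.resize(s["color"][80:230,240:440,::-1],(800,600)))
to(V(-.0205,-.180,.126),Rm=down(84.3))
E
```

```text
clock: 27.05
tool_pos: [0.5143, -0.3523, 0.2004]
orientation: [-2.329, -2.104, -0.001]
contact_force: [0.0, -0.3, 1.1]
grip_width: 1.002
[-0.73  0.25  1.57  0.    1.32 -0.63]
slide [-0.4 -0.2 74.8] turn [-0.1 -0.1 -0.2]
```

View pics/side17.png

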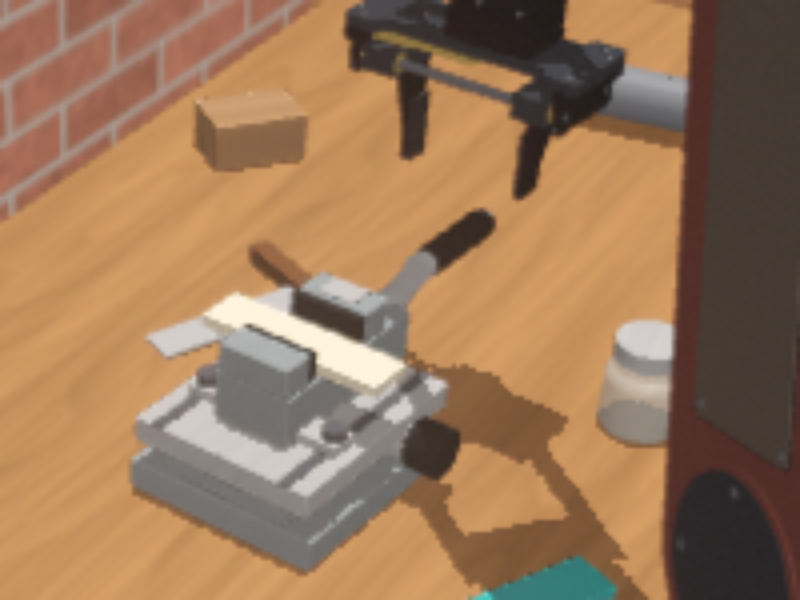

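View pics/top17.png

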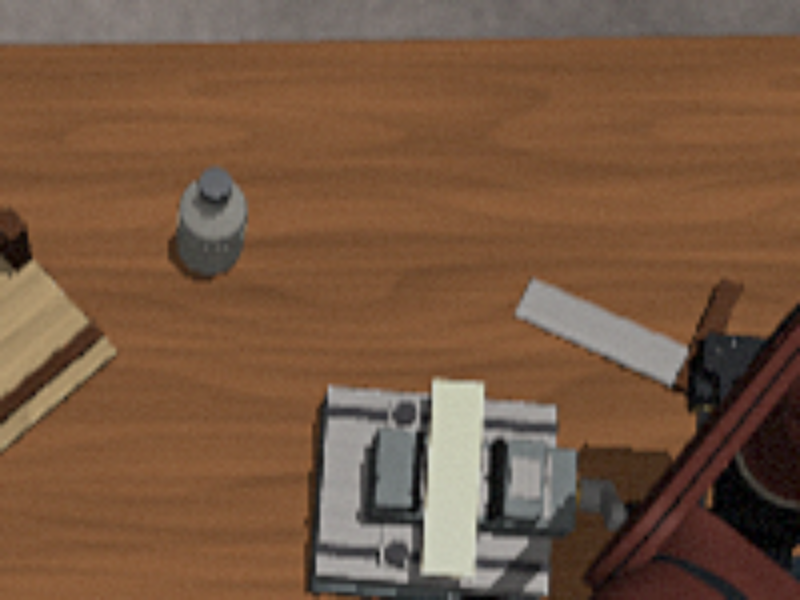

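```bash
python3 -m creep '{"slide":[[0,0,40],[0,0,75],[0,0,75]],"turn":[[0,0,0],[0,0,0],[0,0,0]]}' 0
python3 -m creep '{"slide":[[0,0,0],[0,0,0],[0,0,0],[0,0,0],[0,0,0],[0,0,0],[0,0,0],[0,0,0],[0,0,0]],"turn":[[0,0,0],[0,0,0],[0,0,0],[0,0,0],[0,0,0],[0,0,0],[0,0,0],[0,0,0],[0,0,0]]}' 255
python3 - <<'E'
from h import *
st=manip.get_state()
d=st["tool_pos"]-V(0,-.18,.088); print(d@VX,d@VY,d[2], np.hypot(d@VX,d[2]))
s=vision.snapshot("top"); c=s["color"].astype(int)
m=(c[...,0]-c[...,2]>12)&(c.min(2)>140)
mm=np.zeros(m.shape,np.uint8); mm[150:235,335:370]=m[150:235,335:370]
n,l,q,_=cv2.connectedComponentsWithStats(mm); i=1+np.argmax(q[1:,4]); v,u=np.where(l==i)
r=cv2.minAreaRect((plane(s,np.c_[u,v],.115)[:,:2]*1000).astype(np.float32)); print(r)
d=np.array([*r[0],0])/1000-VO; print("blank in vise",d@VX,d@VY)
E
```

```text
clock: 27.52
tool_pos: [0.5126, -0.3506, 0.1226]
orientation: [-2.329, -2.096, 0.0]
contact_force: [0.4, -0.6, 0.1]
grip_width: 1.003
clock: 28.65
tool_pos: [0.5127, -0.3506, 0.1226]
orientation: [-2.33, -2.096, -0.0]
contact_force: [1.4, -0.9, -0.3]
grip_width: 0.26
-0.022239704236395208 0.0019063400247743203 0.03458735316145116 0.041120426107194956
((551.6529541015625, -180.71629333496094), (39.14073944091797, 150.8508758544922), 84.2491683959961)
blank in vise -0.0003347087656097137 -0.005175124567162575
```

```bash
python3 -m creep '{"slide":[[0,22.6,-5.6],[0,45,0.8],[0,61.2,17.6],[0,66.8,40.2],[0,60.4,62.6],[0,43.6,78.8],[0,21,84.4],[0,-1.4,78],[0,-17.6,61.2],[0,-23.2,38.6],[0,-16.8,16.2],[0,0,0]],"turn":[[0,0,0],[0,0,0],[0,0,0],[0,0,0],[0,0,0],[0,0,0],[0,0,0],[0,0,0],[0,0,0],[0,0,0],[0,0,0],[0,0,0]]}' 255
python3 - <<'E'
from h import *
st=manip.get_state()
d=st["tool_pos"]-V(0,-.18,.088); print(d@VX,d@VY,d[2], np.hypot(d@VX,d[2]))
for n in("side",): s=vision.snapshot(n); cv2.imwrite(f"pics/{n}18.png",cv2.resize(s["color"][80:230,240:440,::-1],(800,600)))
E
```

```text
clock: 30.2
tool_pos: [0.5106, -0.3503, 0.1216]
orientation: [-2.327, -2.093, 0.003]
contact_force: [-0.1, -0.4, -8.3]
grip_width: 0.265
-0.024353296612621304 0.0020184536134220036 0.03356633319692996 0.04147025174977401
```

View pics/side18.png

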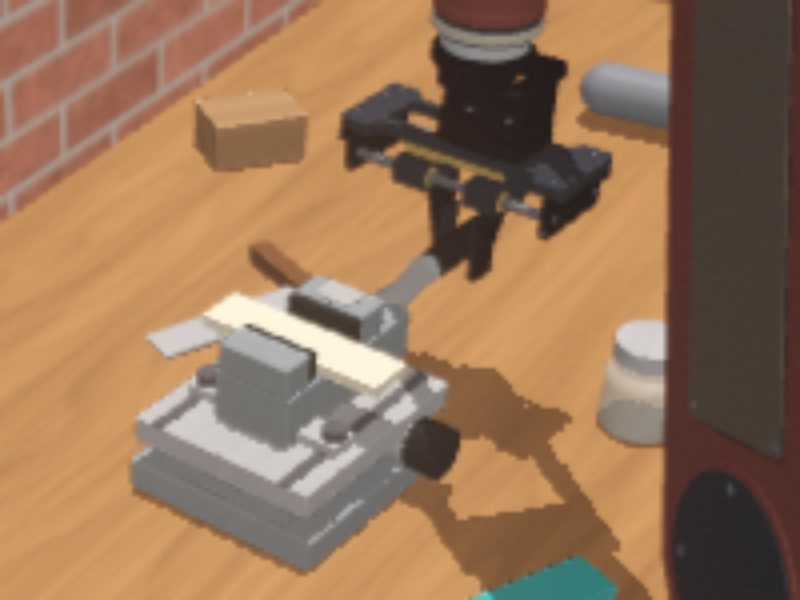

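```bash
python3 -m creep '{"slide":[[0,24.6,-6.6],[0,47,-0.2],[0,63.2,16.6],[0,68.8,39.2],[0,62.4,61.6],[0,45.6,77.8],[0,23,83.4],[0,0.6,77],[0,-15.6,60.2],[0,-21.2,37.6],[0,-14.8,15.2],[0,2,-1]],"turn":[[0,0,0],[0,0,0],[0,0,0],[0,0,0],[0,0,0],[0,0,0],[0,0,0],[0,0,0],[0,0,0],[0,0,0],[0,0,0],[0,0,0]]}' 255
python3 - <<'E'
from h import *
st=manip.get_state()
d=st["tool_pos"]-V(0,-.18,.088); print(d@VX,d@VY,d[2], np.hypot(d@VX,d[2]))
for n in("side",): s=vision.snapshot(n); cv2.imwrite(f"pics/{n}19.png",cv2.resize(s["color"][80:230,240:440,::-1],(800,600)))
E
```

```text
clock: 31.75
tool_pos: [0.5134, -0.3506, 0.1233]
orientation: [-2.329, -2.092, 0.002]
contact_force: [1.8, -0.2, -10.6]
grip_width: 0.267
-0.021540964361079315 0.0019702135511111244 0.03527827767364365 0.041334852379366176
```

View pics/side19.png

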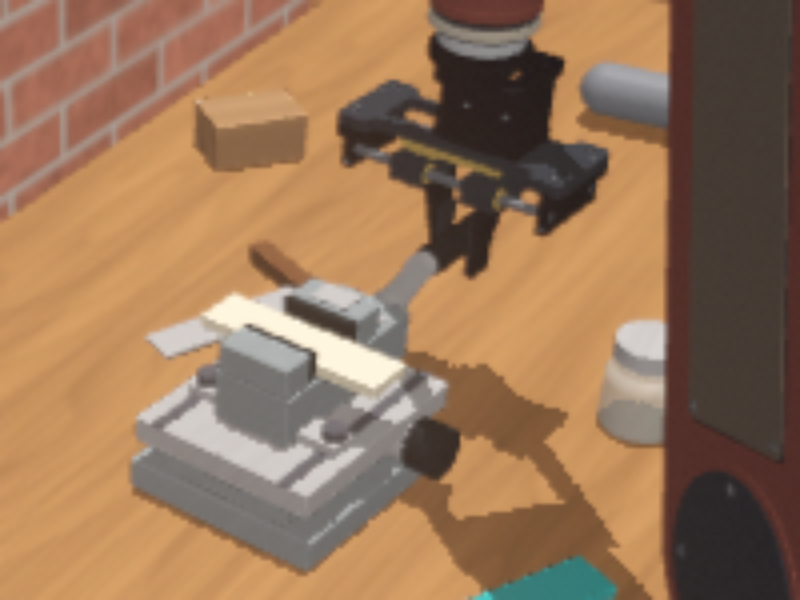

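```bash
python3 -m creep '{"slide":[[0,22.6,-5.6],[0,45,0.8],[0,61.2,17.6],[0,66.8,40.2],[0,60.4,62.6],[0,43.6,78.8],[0,21,84.4],[0,-1.4,78],[0,-17.6,61.2],[0,-23.2,38.6],[0,-16.8,16.2],[0,0,0]],"turn":[[0,0,0],[0,0,0],[0,0,0],[0,0,0],[0,0,0],[0,0,0],[0,0,0],[0,0,0],[0,0,0],[0,0,0],[0,0,0],[0,0,0]]}' 255
python3 - <<'E'
from h import *
st=manip.get_state()
d=st["tool_pos"]-V(0,-.18,.088); print(d@VX,d@VY,d[2], np.hypot(d@VX,d[2]))
for n in("side",): s=vision.snapshot(n); cv2.imwrite(f"pics/{n}20.png",cv2.resize(s["color"][80:230,240:440,::-1],(800,600)))
E
```

```text
clock: 33.3
tool_pos: [0.5143, -0.3507, 0.1238]
orientation: [-2.33, -2.091, -0.0]
contact_force: [1.6, 1.0, -11.0]
grip_width: 0.265
-0.02062378001788586 0.001943588354114674 0.035820099342911166 0.04133303544578081
```

View pics/side20.png

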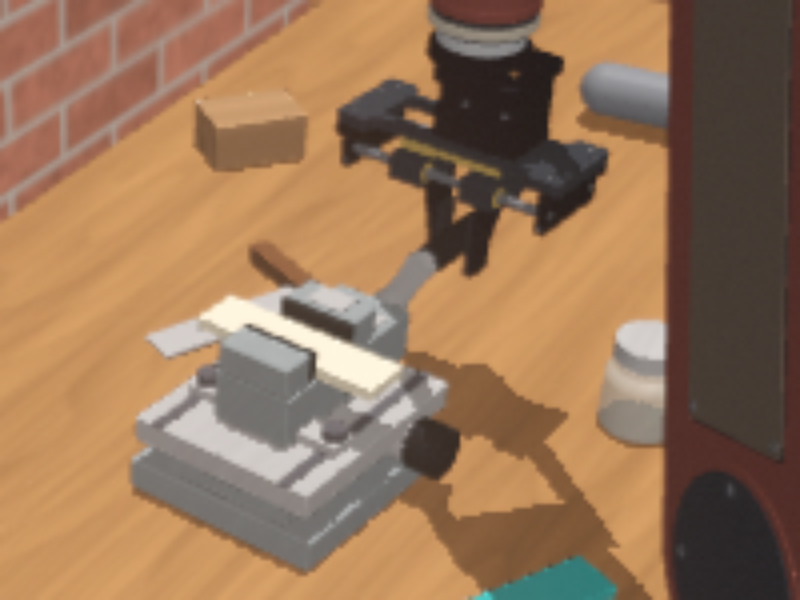

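```bash
python3 -m creep '{"slide":[[0,13.3,-4.6],[0,22,-5],[0,28.9,-4.6],[0,34,-3.3],[0,34,-3.3],[0,34,-3.3]],"turn":[[0,0,0],[0,0,0],[0,0,0],[0,0,0],[0,0,0],[0,0,0]]}' 255
python3 - <<'E'
from h import *
st=manip.get_state()
d=st["tool_pos"]-V(0,-.18,.088); print(d@VX,d@VY,d[2], np.hypot(d@VX,d[2]))
for n in("side",): s=vision.snapshot(n); cv2.imwrite(f"pics/{n}21.png",cv2.resize(s["color"][80:230,240:440,::-1],(800,600)))
E
```

```text
clock: 34.1
tool_pos: [0.5493, -0.3542, 0.1268]
orientation: [-2.33, -2.091, -0.001]
contact_force: [-11.4, 0.8, -3.2]
grip_width: 0.26
0.014546111702810744 0.0019182833004066904 0.03882180699686372 0.0414574729593156
```

View pics/side21.png

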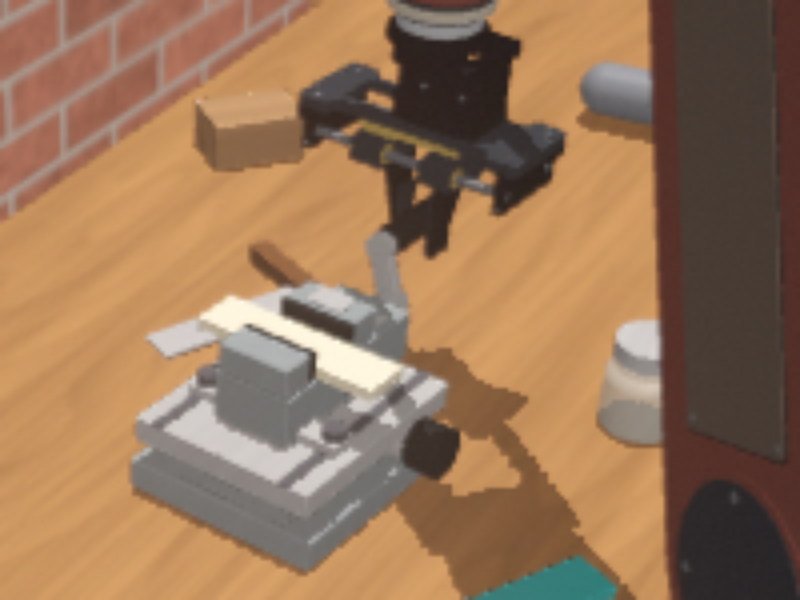

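```bash
python3 -m creep '{"slide":[[0,0,0],[0,0,0],[0,0,0],[0,0,-50],[0,0,-110],[0,0,-120]],"turn":[[0,0,0],[0,0,0],[0,0,0],[0,0,0],[0,0,0],[0,0,0]]}' 0
python3 - <<'E'
from h import *
for n in("side","top"):
    s=vision.snapshot(n); print(*slats(s)[:6],sep="\n")
to([.418,.1625,.12],Rm=down(42.5))
E
```

```text
clock: 34.9
tool_pos: [0.5529, -0.3571, 0.2541]
orientation: [2.337, 2.098, 0.004]
contact_force: [-0.0, -0.1, 0.5]
grip_width: 0.858
(296.0, 311.5, 152.0, 46.6, 52.5, 0, (np.float64(302.0), np.float64(348.0)))
(354.4, 250.5, 153.0, 46.9, 56.9, 0, (np.float64(293.0), np.float64(317.0)))
(414.5, 165.8, 150.8, 49.4, 42.4, 0, (np.float64(290.0), np.float64(283.0)))
(607.0, 291.7, 214.4, 72.3, -7.1, 0, (np.float64(194.0), np.float64(285.0)))
(597.3, -176.7, 106.7, 54.6, -4.8, 0, (np.float64(299.0), np.float64(190.0)))
(822.2, -62.2, 225.5, 56.7, -48.0, 0, (np.float64(216.0), np.float64(185.0)))
(298.3, 309.9, 150.5, 40.7, 52.5, 2, (np.float64(194.0), np.float64(288.0)))
(357.4, 248.2, 150.6, 41.5, 56.4, 2, (np.float64(214.0), np.float64(268.0)))
(418.3, 162.6, 150.3, 40.5, 42.4, 2, (np.float64(241.0), np.float64(249.0)))
(557.5, -125.1, 125.6, 69.1, -5.2, 0, (np.float64(329.0), np.float64(209.0)))
(576.7, 361.8, 143.5, 41.6, 34.0, 2, (np.float64(179.0), np.float64(200.0)))
(572.2, -197.0, 166.9, 57.5, -2.2, 0, (np.float64(352.0), np.float64(201.0)))
slide [ 500.6 -187.9  132.7] turn [-0.3 -0.2 41.3]
```

```bash
python3 -m creep '{"slide":[[60,-20,0],[120,-40,0],[180,-65,0],[240,-90,0],[300,-110,0],[360,-135,0],[420,-160,30],[470,-180,70],[500,-188,100],[500,-188,133],[500,-188,133]],"turn":[[0,0,4],[0,0,8],[0,0,12],[0,0,16],[0,0,20],[0,0,24],[0,0,28],[0,0,32],[0,0,36],[0,0,41],[0,0,41.3]]}' 80
python3 - <<'E'
from h import *
print(manip.get_state()["joint_pos"].round(2))
to([.418,.1625,.022],Rm=down(42.5))
E
```

```text
clock: 36.38
tool_pos: [0.4138, 0.1619, 0.1156]
orientation: [-2.919, -1.14, 0.015]
contact_force: [-0.2, 0.1, 0.3]
grip_width: 0.688
[ 0.19 -0.08  2.09  0.01  1.14  1.01]
slide [ 4.1  3.3 93.5] turn [-0.6  0.3  0.2]
```

```bash
python3 -m creep '{"slide":[[4,2.5,40],[4,2.5,80],[4,2.5,93],[4,2.5,93]],"turn":[[0,0,0],[0,0,0],[-0.6,0,0],[-0.6,0,0]]}' 80
python3 -m creep '{"slide":[[0,0,0],[0,0,0],[0,0,0],[0,0,0]],"turn":[[0,0,0],[0,0,0],[0,0,0],[0,0,0]]}' 255
python3 -m creep '{"slide":[[0,0,-50],[0,0,-110],[0,0,-170],[0,0,-220],[0,0,-220]],"turn":[[0,0,0],[0,0,0],[0,0,0],[0,0,0],[0,0,0]]}' 255
python3 - <<'E'
from h import *
print(manip.get_state()["joint_pos"].round(2))
to(tgt(-.108,.075,.022,.06,.05),Rm=lean(1))
E
```

```text
clock: 36.88
tool_pos: [0.4174, 0.1627, 0.0228]
orientation: [2.924, 1.142, -0.01]
contact_force: [0.0, 0.7, 1.5]
grip_width: 0.687
clock: 37.38
tool_pos: [0.4184, 0.1629, 0.0238]
orientation: [2.923, 1.142, -0.007]
contact_force: [-1.0, -0.1, 6.7]
grip_width: 0.45
clock: 38.0
tool_pos: [0.4217, 0.1645, 0.2489]
orientation: [2.922, 1.142, 0.008]
contact_force: [0.1, 0.5, -1.3]
grip_width: 0.455
[ 0.2  -0.22  1.95 -0.    1.4   1.03]
slide [197.2 181.7  92.3] turn [-0.3 44.8  1.7]
```

```bash
python3 -m creep '{"slide":[[40,40,0],[80,80,0],[120,120,0],[160,160,0],[197,181,0],[197,181,40],[197,181,80],[197,181,92],[197,181,92]],"turn":[[0,0,0],[0,9,0],[0,18,0],[0,27,1],[0,36,1],[0,44.8,1.7],[0,44.8,1.7],[0,44.8,1.7],[0,44.8,1.7]]}' 255
python3 - <<'E'
from h import *
print(manip.get_state()["joint_pos"].round(2))
to(tgt(-.108,.075,.022),Rm=lean(1))
for n in("side",): s=vision.snapshot(n); cv2.imwrite(f"pics/{n}22.png",cv2.resize(s["color"][140:350,120:340,::-1],(629,600)))
E
```

```text
clock: 39.12
tool_pos: [0.6894, 0.1651, 0.1577]
orientation: [-2.505, -0.937, -1.031]
contact_force: [0.4, -0.4, -0.9]
grip_width: 0.451
[-0.13  0.18  1.94  0.97  0.7   0.06]
slide [-49.2   1.7  59.8] turn [-0.4  0.1 -0.2]
```

View pics/side22.png

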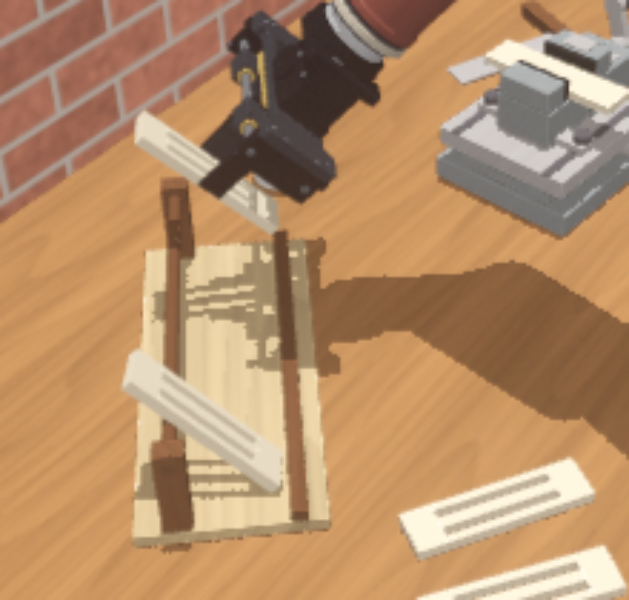

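```bash
python3 -m creep '{"slide":[[-5,1.7,20],[-10,1.7,40],[-20,1.7,57],[-35,1.7,57],[-46,1.7,57],[-46,1.7,57]],"turn":[[0,0,0],[0,0,0],[0,0,0],[0,0,0],[0,0,0],[0,0,0]]}' 255
python3 - <<'E'
from h import *
print(manip.get_state()["joint_pos"].round(2))
to(tgt(-.108,.075,.022),Rm=lean(1))
for n in("side",): s=vision.snapshot(n); cv2.imwrite(f"pics/{n}23.png",cv2.resize(s["color"][140:350,120:340,::-1],(629,600)))
E
```

```text
clock: 39.92
tool_pos: [0.6979, 0.169, 0.088]
orientation: [-2.504, -0.938, -1.037]
contact_force: [1.4, -0.3, -0.2]
grip_width: 0.455
[-0.12  0.32  1.94  1.13  0.62 -0.13]
slide [-6.4 -1.4  4.1] turn [-0.3 -0.1 -0. ]
```

View pics/side23.png

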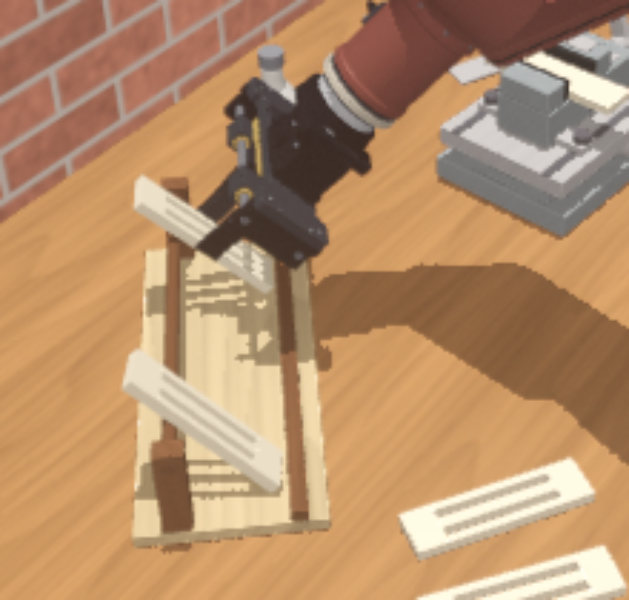

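```bash
python3 -m creep '{"slide":[[-4,-1,3],[-4,-1,3]],"turn":[[0,0,0],[0,0,0]]}' 255
python3 -m creep '{"slide":[[0,0,0],[0,0,0],[0,0,0],[0,0,0],[0,0,-20],[0,0,-60],[0,0,-110],[0,0,-130]],"turn":[[0,0,0],[0,0,0],[0,0,0],[0,0,0],[0,0,0],[0,0,0],[0,0,0],[0,0,0]]}' 110
python3 - <<'E'
from h import *
print(manip.get_state()["joint_pos"].round(2))
for n in("side",): s=vision.snapshot(n); cv2.imwrite(f"pics/{n}24.png",cv2.resize(s["color"][140:350,120:340,::-1],(629,600)))
s=vision.snapshot("top"); print(*slats(s)[:5],sep="\n");s=vision.snapshot("side"); print(*slats(s)[:5],sep="\n")
E
```

```text
clock: 40.22
tool_pos: [0.6974, 0.1694, 0.084]
orientation: [-2.504, -0.938, -1.039]
contact_force: [-1.0, 0.4, 0.7]
grip_width: 0.455
clock: 41.22
tool_pos: [0.6282, 0.1074, 0.178]
orientation: [-2.504, -0.939, -1.043]
contact_force: [-0.4, 0.1, -0.2]
grip_width: 0.567
[-0.27  0.    2.09  0.96  0.81 -0.02]
(298.5, 310.1, 150.1, 40.7, 52.5, 2, (np.float64(194.0), np.float64(288.0)))
(357.7, 248.1, 150.7, 40.4, 56.2, 2, (np.float64(214.0), np.float64(268.0)))
(576.7, 361.8, 143.5, 41.6, 34.0, 2, (np.float64(179.0), np.float64(200.0)))
(567.6, -222.6, 169.3, 104.9, -5.7, 0, (np.float64(358.0), np.float64(208.0)))
(693.3, -323.6, 137.0, 31.4, 64.0, 5, (np.float64(392.0), np.float64(163.0)))
(296.0, 311.5, 152.0, 46.6, 52.5, 0, (np.float64(302.0), np.float64(348.0)))
(354.4, 250.5, 153.0, 46.9, 56.9, 0, (np.float64(293.0), np.float64(317.0)))
(613.8, 281.0, 294.9, 111.8, -18.1, 0, (np.float64(198.0), np.float64(281.0)))
(726.8, 142.2, 307.4, 87.1, -27.4, 0, (np.float64(198.0), np.float64(236.0)))
(591.2, -191.4, 115.6, 84.5, -5.6, 0, (np.float64(304.0), np.float64(190.0)))
```

View pics/side24.png

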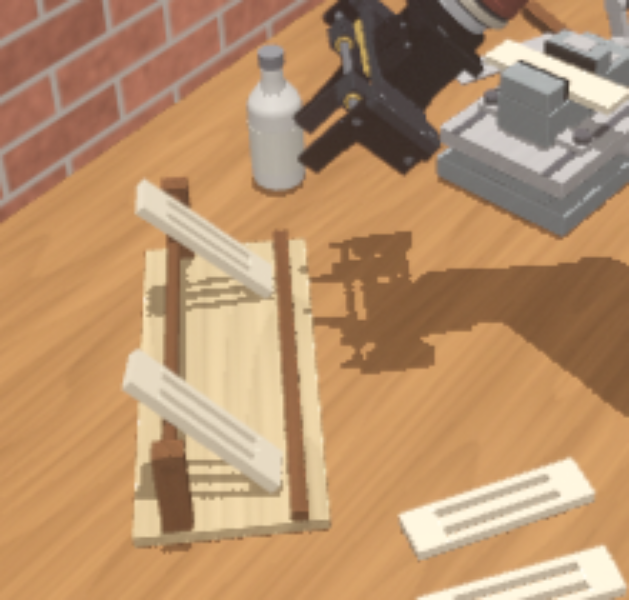

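Run:
```python
from h import *
to([.358,.2482,.13],Rm=down(56.2))
```

```text
slide [-112.2 -283.6  -46.3] turn [  5.9 -45.  -14.3]
```

```bash
python3 -m creep '{"slide":[[-10,-40,-60],[-30,-90,-80],[-50,-140,-80],[-70,-190,-70],[-90,-240,-60],[-112,-284,-46],[-112,-284,-46],[-112,-284,-46]],"turn":[[1,-8,-2.5],[2,-16,-5],[3,-24,-7.5],[4,-32,-10],[5,-40,-12.5],[5.9,-45,-14.3],[5.9,-45,-14.3],[5.9,-45,-14.3]]}' 80
python3 - <<'E'
from h import *
print(manip.get_state()["joint_pos"].round(2))
s=vision.snapshot("side"); print(*slats(s)[:3],sep="\n")
to([.3577,.2482,.022],Rm=down(56.2))
E
```

```text
clock: 42.38
tool_pos: [0.3579, 0.2491, 0.1293]
orientation: [2.77, 1.481, -0.002]
contact_force: [0.8, -0.3, 0.2]
grip_width: 0.688
[ 0.43 -0.13  2.11 -0.    1.16  1.02]
(295.8, 311.7, 152.1, 46.5, 52.7, 0, (np.float64(302.0), np.float64(349.0)))
(354.4, 250.5, 153.0, 46.9, 56.9, 0, (np.float64(293.0), np.float64(318.0)))
(607.7, 287.6, 284.3, 112.6, -22.6, 1, (np.float64(198.0), np.float64(281.0)))
slide [ -0.8  -0.5 107.9] turn [ 0.  0. -0.]
```

```bash
python3 -m creep '{"slide":[[0,0,50],[0,0,95],[0,0,107],[0,0,107]],"turn":[[0,0,0],[0,0,0],[0,0,0],[0,0,0]]}' 80
python3 -m creep '{"slide":[[0,0,0],[0,0,0],[0,0,0],[0,0,0]],"turn":[[0,0,0],[0,0,0],[0,0,0],[0,0,0]]}' 255
python3 -m creep '{"slide":[[0,0,-50],[0,0,-110],[0,0,-170],[0,0,-220],[0,0,-220]],"turn":[[0,0,0],[0,0,0],[0,0,0],[0,0,0],[0,0,0]]}' 255
python3 - <<'E'
from h import *
print(manip.get_state()["joint_pos"].round(2))
to(tgt(-.036,.075,.022,.06,.05),Rm=lean(1))
E
```

```text
clock: 42.92
tool_pos: [0.3592, 0.248, 0.0233]
orientation: [-2.773, -1.476, 0.001]
contact_force: [0.6, 1.0, 0.3]
grip_width: 0.685
clock: 43.42
tool_pos: [0.3602, 0.2485, 0.0244]
orientation: [2.773, 1.476, 0.003]
contact_force: [-1.0, 0.0, 6.2]
grip_width: 0.454
clock: 44.05
tool_pos: [0.3622, 0.2496, 0.2495]
orientation: [2.772, 1.477, 0.018]
contact_force: [-0.8, 0.1, -1.0]
grip_width: 0.451
[ 0.42 -0.26  1.98 -0.    1.4   1.02]
slide [130.2 249.8  94. ] turn [-5.7 44.1 14.4]
```

```bash
python3 -m creep '{"slide":[[30,50,0],[55,100,0],[80,150,0],[105,200,0],[130,250,0],[130,250,40],[130,250,80],[130,250,94],[130,250,94]],"turn":[[0,0,2],[-1,9,4],[-2,18,7],[-3.5,27,9],[-4.5,36,12],[-5.7,44.1,14.4],[-5.7,44.1,14.4],[-5.7,44.1,14.4],[-5.7,44.1,14.4]]}' 255
python3 - <<'E'
from h import *
print(manip.get_state()["joint_pos"].round(2))
to(tgt(-.036,.075,.0235),Rm=lean(1))
for n in("side",): s=vision.snapshot(n); cv2.imwrite(f"pics/{n}25.png",cv2.resize(s["color"][140:350,120:340,::-1],(629,600)))
E
```

```text
clock: 45.18
tool_pos: [0.6409, 0.2183, 0.1543]
orientation: [-2.512, -0.936, -1.03]
contact_force: [-0.2, 0.2, -0.9]
grip_width: 0.455
[-0.02  0.08  2.05  0.97  0.61  0.12]
slide [-45.4   1.4  57.3] turn [-0.1  0.3 -0.2]
```

View pics/side25.png

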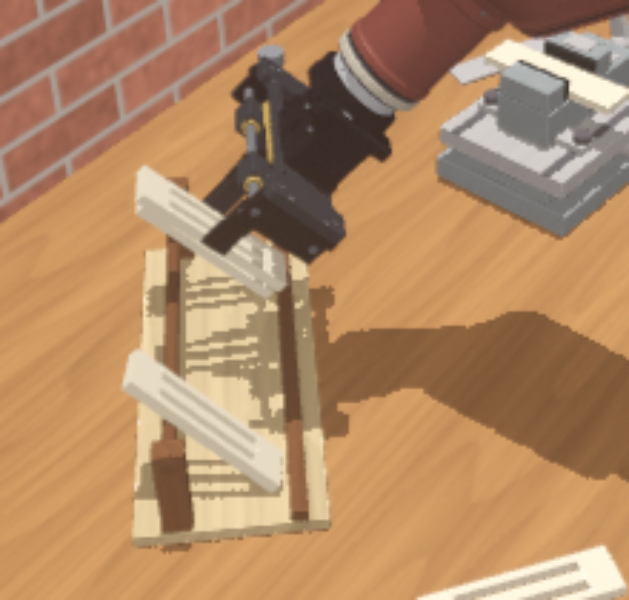

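```bash
python3 -m creep '{"slide":[[-5,1.4,20],[-10,1.4,40],[-20,1.4,56],[-35,1.4,56],[-44,1.4,57],[-44,1.4,57]],"turn":[[0,0,0],[0,0,0],[0,0,0],[0,0,0],[0,0,0],[0,0,0]]}' 255
python3 - <<'E'
from h import *
print(manip.get_state()["joint_pos"].round(2))
to(tgt(-.036,.075,.0235),Rm=lean(1))
E
```

```text
clock: 45.98
tool_pos: [0.6499, 0.2232, 0.0854]
orientation: [-2.511, -0.937, -1.035]
contact_force: [0.8, -0.0, -0.3]
grip_width: 0.449
[-0.01  0.23  2.05  1.18  0.53 -0.11]
slide [-4.  -1.1  1.3] turn [-0.   0.2 -0.1]
```

```bash
python3 -m creep '{"slide":[[-2,-1,1],[-2,-1,1]],"turn":[[0,0,0],[0,0,0]]}' 255
python3 -m creep '{"slide":[[0,0,0],[0,0,0],[0,0,0],[0,0,0],[0,0,-20],[0,0,-60],[0,0,-110],[0,0,-130]],"turn":[[0,0,0],[0,0,0],[0,0,0],[0,0,0],[0,0,0],[0,0,0],[0,0,0],[0,0,0]]}' 110
python3 - <<'E'
from h import *
for n in("side",): s=vision.snapshot(n); cv2.imwrite(f"pics/{n}26.png",cv2.resize(s["color"][140:350,120:340,::-1],(629,600)))
s=vision.snapshot("top"); print(*slats(s)[:5],sep="\n");s=vision.snapshot("side"); print(*slats(s)[:2],sep="\n")
to([.2985,.310,.13],Rm=down(52.5))
E
```

```text
clock: 46.22
tool_pos: [0.6492, 0.2236, 0.084]
orientation: [-2.51, -0.937, -1.037]
contact_force: [-0.7, -0.5, 0.4]
grip_width: 0.449
clock: 47.22
tool_pos: [0.5798, 0.1624, 0.1782]
orientation: [-2.511, -0.937, -1.04]
contact_force: [1.0, 0.4, 0.6]
grip_width: 0.568
(298.5, 310.1, 150.1, 40.7, 52.5, 2, (np.float64(194.0), np.float64(288.0)))
(563.1, -124.4, 114.4, 67.1, -1.7, 1, (np.float64(329.0), np.float64(204.0)))
(576.7, 361.8, 143.5, 41.6, 34.0, 2, (np.float64(179.0), np.float64(200.0)))
(567.3, -222.7, 168.4, 105.3, -5.9, 0, (np.float64(358.0), np.float64(208.0)))
(676.1, 240.3, 143.7, 42.1, 36.9, 2, (np.float64(218.0), np.float64(170.0)))
(296.0, 311.5, 152.0, 46.6, 52.5, 0, (np.float64(302.0), np.float64(348.0)))
(615.9, 281.6, 282.0, 124.1, -8.6, 2, (np.float64(196.0), np.float64(284.0)))
slide [-115.8 -295.9  -49.5] turn [  4.6 -44.8 -11. ]
```

View pics/side26.png

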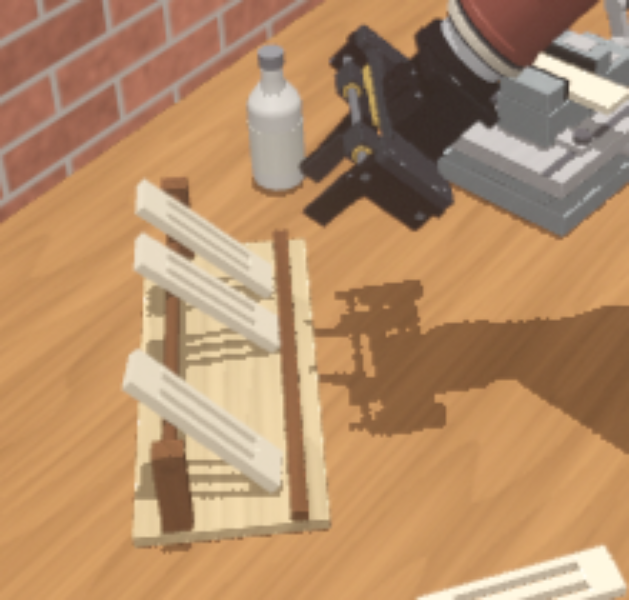

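```bash
python3 -m creep '{"slide":[[-10,-40,-60],[-30,-90,-80],[-50,-140,-80],[-70,-190,-70],[-90,-240,-60],[-116,-290,-50],[-116,-296,-50],[-116,-296,-50]],"turn":[[1,-8,-2],[2,-16,-4],[2.5,-24,-6],[3,-32,-8],[4,-40,-10],[4.6,-44.8,-11],[4.6,-44.8,-11],[4.6,-44.8,-11]]}' 80
python3 - <<'E'
from h import *
print(manip.get_state()["joint_pos"].round(2))
s=vision.snapshot("side"); print(*slats(s)[:1],sep="\n")
to([.2985,.310,.022],Rm=down(52.5))
E
```

```text
clock: 48.38
tool_pos: [0.2976, 0.3103, 0.1294]
orientation: [2.815, 1.393, -0.001]
contact_force: [-0.6, -0.6, -1.1]
grip_width: 0.684
[ 0.62 -0.14  2.12 -0.    1.16  1.27]
(295.9, 311.6, 152.0, 46.5, 52.5, 0, (np.float64(302.0), np.float64(348.0)))
slide [ 1.000e-01 -1.000e-01  1.081e+02] turn [ 0. -0.  0.]
```

```bash
python3 -m creep '{"slide":[[0,0,50],[0,0,95],[0,0,107],[0,0,107]],"turn":[[0,0,0],[0,0,0],[0,0,0],[0,0,0]]}' 80
python3 -m creep '{"slide":[[0,0,0],[0,0,0],[0,0,0],[0,0,0]],"turn":[[0,0,0],[0,0,0],[0,0,0],[0,0,0]]}' 255
python3 -m creep '{"slide":[[0,0,-50],[0,0,-110],[0,0,-170],[0,0,-220],[0,0,-220]],"turn":[[0,0,0],[0,0,0],[0,0,0],[0,0,0],[0,0,0]]}' 255
python3 - <<'E'
from h import *
print(manip.get_state()["joint_pos"].round(2))
to(tgt(.036,.075,.022,.06,.05),Rm=lean(1))
E
```

```text
clock: 48.92
tool_pos: [0.2994, 0.3093, 0.0235]
orientation: [2.818, 1.388, 0.001]
contact_force: [0.1, 0.2, 0.3]
grip_width: 0.687
clock: 49.42
tool_pos: [0.3003, 0.31, 0.0246]
orientation: [2.818, 1.388, 0.005]
contact_force: [-1.5, -0.5, 6.5]
grip_width: 0.449
clock: 50.05
tool_pos: [0.3017, 0.3114, 0.2497]
orientation: [-2.817, -1.388, -0.02]
contact_force: [-0.1, 1.5, -0.4]
grip_width: 0.451
[ 0.62 -0.27  2.   -0.    1.41  1.27]
slide [147.6 256.3  94.3] turn [-4.3 44.1 10.9]
```

```bash
python3 -m creep '{"slide":[[30,50,0],[60,100,0],[90,150,0],[120,205,0],[148,256,0],[148,256,40],[148,256,80],[148,256,94],[148,256,94]],"turn":[[0,0,2],[-1,9,4],[-2,18,6],[-3,27,8],[-4,36,10],[-4.3,44.1,10.9],[-4.3,44.1,10.9],[-4.3,44.1,10.9],[-4.3,44.1,10.9]]}' 255
python3 - <<'E'
from h import *
print(manip.get_state()["joint_pos"].round(2))
to(tgt(.036,.075,.0235),Rm=lean(1))
for n in("side",): s=vision.snapshot(n); cv2.imwrite(f"pics/{n}27.png",cv2.resize(s["color"][140:350,120:340,::-1],(629,600)))
s=vision.snapshot("top"); print(*slats(s)[:5],sep="\n")
E
```

```text
clock: 51.18
tool_pos: [0.5936, 0.2732, 0.1546]
orientation: [-2.511, -0.938, -1.029]
contact_force: [-1.2, -0.3, 0.1]
grip_width: 0.452
[ 0.1  -0.    2.14  0.95  0.52  0.23]
slide [-45.7   1.8  57.3] turn [-0.2  0.4 -0.1]
(557.5, -125.1, 125.6, 69.1, -5.2, 0, (np.float64(329.0), np.float64(209.0)))
(568.5, -222.8, 166.0, 105.2, -5.9, 0, (np.float64(358.0), np.float64(208.0)))
(726.6, 184.3, 146.2, 41.8, 34.3, 2, (np.float64(235.0), np.float64(154.0)))
```

View pics/side27.png

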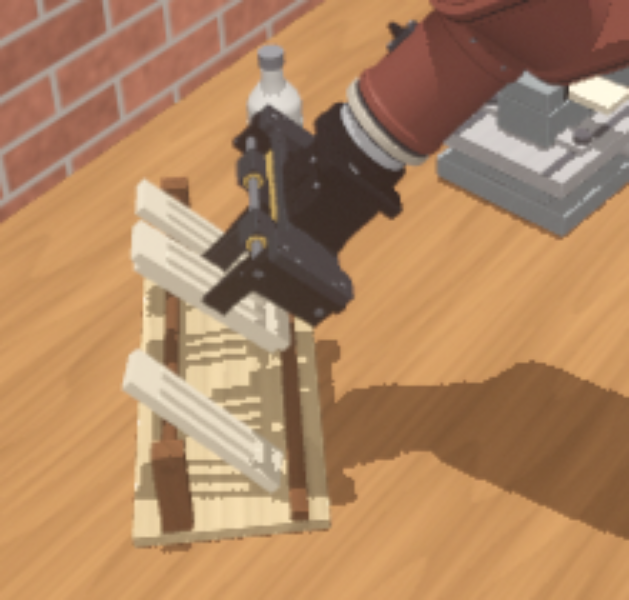

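```bash
python3 -m creep '{"slide":[[-5,1,20],[-10,1,40],[-20,1,56],[-35,1,56],[-44,1,57],[-46,0.5,58],[-46,0.5,58]],"turn":[[0,0,0],[0,0,0],[0,0,0],[0,0,0],[0,0,0],[0,0,0],[0,0,0]]}' 255
python3 - <<'E'
from h import *
print(manip.get_state()["joint_pos"].round(2))
to(tgt(.036,.075,.0235),Rm=lean(1))
E
```

```text
clock: 52.15
tool_pos: [0.6032, 0.279, 0.086]
orientation: [-2.508, -0.939, -1.039]
contact_force: [1.6, -0.3, -0.1]
grip_width: 0.452
[ 0.11  0.16  2.13  1.23  0.44 -0.08]
slide [-5.4 -0.3  0.7] turn [-0.  -0.   0.1]
```

```bash
python3 -m creep '{"slide":[[-3,0,0],[-3,0,0]],"turn":[[0,0,0],[0,0,0]]}' 255
python3 -m creep '{"slide":[[0,0,0],[0,0,0],[0,0,0],[0,0,0],[0,0,-20],[0,0,-60],[0,0,-110],[0,0,-130]],"turn":[[0,0,0],[0,0,0],[0,0,0],[0,0,0],[0,0,0],[0,0,0],[0,0,0],[0,0,0]]}' 110
python3 - <<'E'
from h import *
for n in("side",): s=vision.snapshot(n); cv2.imwrite(f"pics/{n}28.png",cv2.resize(s["color"][140:350,120:340,::-1],(629,600)))
to([.45,.0,.35],Rm=down(40))
E
```

```text
clock: 52.4
tool_pos: [0.6018, 0.2777, 0.0843]
orientation: [-2.508, -0.94, -1.04]
contact_force: [-0.4, -0.2, -0.5]
grip_width: 0.453
clock: 53.4
tool_pos: [0.5322, 0.2165, 0.1782]
orientation: [-2.508, -0.94, -1.044]
contact_force: [0.3, -0.1, -0.0]
grip_width: 0.568
slide [ -23.1  109.7 -264.8] turn [ -0.2 -45.2   1.1]
```

View pics/side28.png

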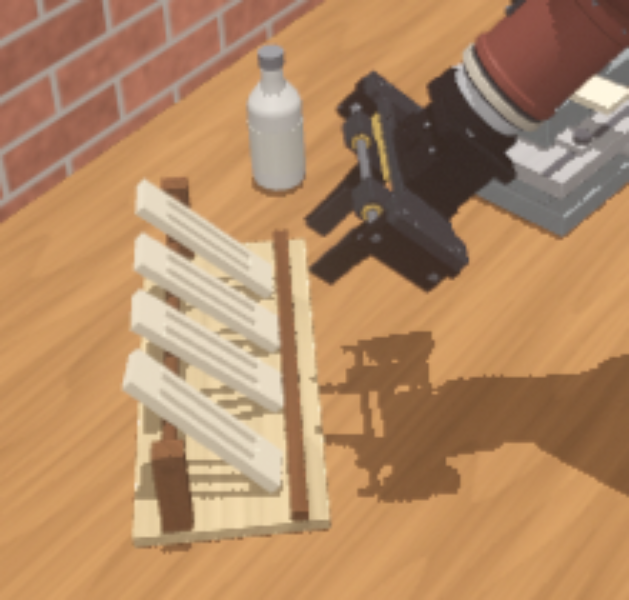

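```bash
python3 -m creep '{"slide":[[-5,30,-60],[-10,60,-120],[-20,90,-180],[-23,110,-230],[-23,110,-265],[-23,110,-265]],"turn":[[0,-8,0],[0,-16,0],[0,-24,0],[0,-32,0],[0,-40,0],[0,-45,0]]}' 110
python3 - <<'E'
from h import *
to([.25,-.45,.35],Rm=down(40))
E
```

```text
clock: 54.2
tool_pos: [0.4516, -0.0017, 0.3537]
orientation: [2.937, 1.096, 0.011]
contact_force: [-0.3, 0.7, -0.1]
grip_width: 0.569
slide [-446.1  206.6    3.5] turn [ 0.5 -0.3  0.9]
```

```bash
python3 -m creep '{"slide":[[-60,30,0],[-120,60,0],[-180,90,0],[-240,115,0],[-300,140,0],[-360,170,0],[-446,206,0],[-446,206,0],[-446,206,0]],"turn":[[0,0,0],[0,0,0],[0,0,0],[0,0,0],[0,0,0],[0,0,0],[0,0,0],[0,0,0],[0,0,0]]}' 110
python3 - <<'E'
from h import *
for n,(a,b,c,d) in(("side",(60,345,140,420)),("top",(100,280,150,440))): s=vision.snapshot(n); cv2.imwrite(f"pics/{n}30.png",cv2.resize(s["color"][a:b,c:d,::-1],(800 if n=="top" else 590,600 if n=="side" else 496),interpolation=cv2.INTER_CUBIC))
s=vision.snapshot("top"); print(*slats(s),sep="\n")
c=s["color"].astype(int)
m=(c[...,0]-c[...,2]>12)&(c.min(2)>140)
mm=np.zeros(m.shape,np.uint8); mm[150:235,335:370]=m[150:235,335:370]
n,l,q,_=cv2.connectedComponentsWithStats(mm); i=1+np.argmax(q[1:,4]); v,u=np.where(l==i)
r=cv2.minAreaRect((plane(s,np.c_[u,v],.115)[:,:2]*1000).astype(np.float32)); print(r)
d=np.array([*r[0],0])/1000-VO; print("blank in vise",d@VX,d@VY)
E
```

```text
clock: 55.32
tool_pos: [0.2481, -0.4521, 0.3518]
orientation: [2.941, 1.092, 0.011]
contact_force: [0.1, 0.4, -0.0]
grip_width: 0.57
(571.2, -113.4, 98.6, 44.8, -1.7, 4, (np.float64(326.0), np.float64(200.0)))
(575.8, 361.3, 141.5, 41.6, 33.9, 2, (np.float64(179.0), np.float64(200.0)))
(567.7, -219.0, 169.1, 101.9, -2.2, 0, (np.float64(355.0), np.float64(206.0)))
(627.7, 295.5, 143.2, 44.8, 38.9, 2, (np.float64(199.0), np.float64(184.0)))
(676.4, 239.7, 143.4, 41.9, 37.9, 2, (np.float64(217.0), np.float64(170.0)))
(726.4, 183.8, 145.1, 41.9, 34.6, 2, (np.float64(235.0), np.float64(154.0)))
((551.8505249023438, -175.3375244140625), (38.73311233520508, 147.2740936279297), 84.17403411865234)
blank in vise -0.0006723328229830681 0.0001966720896020089
```

View pics/side30.png

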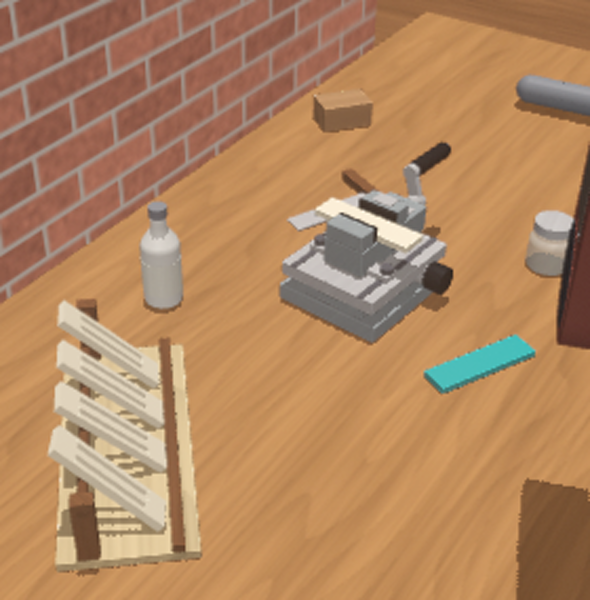

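View pics/top30.png

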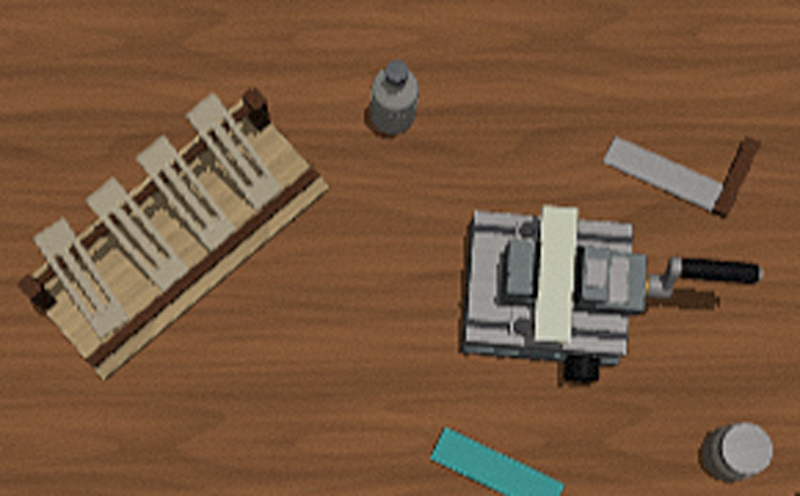

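Run:
```python
from h import *
s0=cv2.imread("pics/top0.png"); s=vision.snapshot("top")["color"][:,:,::-1]
d=cv2.absdiff(s0,s).max(2)
for n,(x0,y0,x1,y1) in dict(glue=(280,118,306,152),square=(366,148,428,182),jar=(403,250,433,276)).items(): print(n,d[y0:y1,x0:x1].mean().round(1), (d[y0:y1,x0:x1]>50).sum())
print(manip.close_job())
```

```text
glue 4.6 0
square 4.6 0
jar 4.4 0
the job is handed in; nothing more can be done
None
```

I completed the job and handed it in at about 55 s on the robot's clock; handing in reported no verdict.

- **Vise:** Holding the sleeve, I wound the vise open about three turns and took the slotted slat out. I then laid the blank on the bed and wound the vise shut until the crank met resistance at its stop.
- **Rest:** The slat from the vise and the three slotted slats from the bench now lean side by side on the wooden rest. I left the pink and turquoise pieces alone.

**Last checks from the pictures**
- The blank is within 1 mm of the centre of the bed, lined up with the jaws, and the crank stands just past vertical at its stop.
- All four slats lean on the rail behind the batten. The one from the vise had not moved since I placed it.
- The glue bottle, try square and screw jar show no change from the first picture.

**Not perfect or not measured**
- The wrist joint reached its range limit while I placed the slat from the vise. It leans about 6 degrees askew, and its foot may be a few millimetres short of the batten.
- I could not read the clamp force or the rail contact directly. I inferred both from the crank's position and the pictures.

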